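# Open a grinding jar, load it from the ball rack and close it

### The job

Load the grinding jar: take its lid off and put it down on the round rubber mat, then bring every white ceramic ball in the steel rack along its curved channel to the open end, lift it out there and lower it into the jar, letting go only when it is inside the mouth, never dropping it in from above the rim. When all the balls are in, set the lid back on the jar, without dropping it, so that it sits fully home and level, and leave it there. Do not knock the jar or the bottles about.

Things in the scene. Friction and masses are not known exactly. Their poses are not given: they have to be found in the camera images.
- rack: fixed steel ball rack. Origin on the bench under the channel's centre line, where leg meets bend. Centre line in its frame (mm): leg from the closed rear end (0, 215) along -y to (0, 0); quarter bend, radius 90 about (90, 0), to (90, -90); then along +x to the pocket (128, -90). Floor 4 mm above the bench, on an L-shaped base plate that shows 10 mm at the sides.
- slot (a point): point on the rack where leg meets bend, 47 mm above the bench, level with the top of the channel. Walls 54 mm apart inside, 47 mm high; on leg and bend (to x = 92 mm of the last straight) inward lips 43 to 47 mm high leave a slot 44 mm wide: no ball can be lifted through it, but shut fingertips fit down it behind a ball and can push it, with any balls ahead, along.
- pocket (a point): centre of a ball resting at the rack's open end, 26.9 mm high, axes as the rack's. No walls or lips here, only guide rails to 9 mm high, 45 mm over their outsides; stop 30 mm wide, 36 high, 26 mm beyond in +x. A 20 mm cross slot in the floor: a ball within 10 mm of this point sinks 2 mm into it and stays. Fingers can take it from both sides, along y.
- ball1: white ceramic grinding ball, 50 mm in diameter, about 0.26 kg, starts (if present) halfway round the bend; origin at its centre, axes mean nothing. None if this ball is absent. Smooth: it rolls and slides easily and comes to rest by itself.
- ball2: white ceramic grinding ball, 50 mm in diameter, about 0.26 kg, starts (if present) in the straight leg near the bend; origin at its centre, axes mean nothing. None if this ball is absent. Smooth: it rolls and slides easily and comes to rest by itself.
- ball3: white ceramic grinding ball, 50 mm in diameter, about 0.26 kg, starts (if present) in the middle of the straight leg; origin at its centre, axes mean nothing. None if this ball is absent. Smooth: it rolls and slides easily and comes to rest by itself.
- ball4: white ceramic grinding ball, 50 mm in diameter, about 0.26 kg, starts (if present) in the straight leg, nearest the closed rear end, with at least 38 mm of free channel behind it; origin at its centre, axes mean nothing. None if this ball is absent. Smooth: it rolls and slides easily and comes to rest by itself.
- jar: open round stainless grinding jar, upright, loose, 2.4 kg: outside 150 mm in diameter, 108 mm high, wall 7 mm, bottom 8 mm thick, inside 135 mm in diameter and 100 mm deep; origin at the centre of its underside, z up. Four balls lie in it in one layer; a ball on top of others still clears the lid.
- lid: the jar's lid, at first on the jar, 0.5 kg: steel disc 152 mm across, 10 mm thick; under it a white plug 128 mm across, 8 mm deep, bevelled, that goes into the jar's mouth with 3.5 mm to spare all round; on top a 24 mm neck and a round black knob 40 mm across, 34 to 56 mm above the origin. Origin at the centre of the plug's underside, z up; fully home it is 100 mm above the jar's origin.
- mat: round black rubber mat, 190 mm across, 3 mm thick, fixed flat on the bench beside the jar, where the lid is put down while the jar is open; origin at the centre of its underside.
- amber_bottle: bystander: amber glass reagent bottle, 72 mm in diameter, 165 mm high; origin at its underside. To be left alone.
- wash_bottle: bystander: white plastic wash bottle with a blue cap and a spout, 64 mm in diameter, 185 mm high; origin at its underside. To be left alone.
- media_jar: bystander: glass screw jar with a blue cap, 72 mm in diameter, 85 mm high; origin at its underside. To be left alone.

How it is judged:
On the way, in this order (a step that is already met when the one before it is completed fails the run):
1. the lid lies flat on the rubber mat (horizontal distance between lid and mat below 0.05 m and z of lid in the frame of mat below 0.012 m and angle between lid's own z axis and vertical below 0.1 rad), for 0.2 s.
2. all the balls are in the jar (horizontal distance between each of ball1, ball2, ball3, ball4 and jar below 0.055 m and z of ball1 in the frame of jar between 0.02 and 0.085 m and z of ball2 in the frame of jar between 0.02 and 0.085 m and z of ball3 in the frame of jar between 0.02 and 0.085 m and z of ball4 in the frame of jar between 0.02 and 0.085 m), for 0.2 s.
3. the lid is seated on the jar, fully home and level (horizontal distance between lid and jar below 0.006 m and z of lid in the frame of jar between 0.096 and 0.1025 m and angle between lid's own z axis and vertical below 0.03 rad), for 0.2 s.
At the end, for the whole second after the job is handed in: Every ball is inside the jar (centre within 55 mm of its axis, 20 to 85 mm above its underside), and the jar stands upright on the bench with the lid seated: plug inside the mouth, centred within 6 mm, its origin 96 to 102.5 mm above the jar's, tilted less than 0.03 rad, at rest (all of step 2 and all of step 3 and linear speed of lid below 0.02 m/s and angle between jar's own z axis and vertical below 0.05 rad and height (world z) of jar below 0.01 m); the robot touches nothing.
It fails at once if a ball is let fall more than about 85 mm (faster than 1.3 m/s with no finger on it) ((linear speed of ball1 above 1.3 m/s and contact force between ball1 and the fingers below 0.05 N) or (linear speed of ball2 above 1.3 m/s and contact force between ball2 and the fingers below 0.05 N) or (linear speed of ball3 above 1.3 m/s and contact force between ball3 and the fingers below 0.05 N) or (linear speed of ball4 above 1.3 m/s and contact force between ball4 and the fingers below 0.05 N)).
It fails at once if the lid is dropped from a height (let go and faster than 0.9 m/s while more than 50 mm above the bench) (linear speed of lid above 0.9 m/s and height (world z) of lid above 0.05 m and contact force between lid and the fingers below 0.05 N).
It fails at once if the jar is shoved more than 50 mm or tipped (distance of jar from where it was at the start of the episode above 0.05 m or angle between jar's own z axis and vertical above 0.3 rad).
It fails at once if a bystander bottle or jar is moved more than 30 mm (distance of any of amber_bottle, wash_bottle, media_jar from where it was at the start of the episode above 0.03 m).
Of ball1, ball2, ball3, ball4 only 2 to 4 are there at a start; the rules pass over those that are not, and their reading is None.
At some moment in a run one of lid may be knocked a few centimetres aside while the robot is not near it.
It also fails if it takes over 210 s, if anything falls off the work surface, if the arm or the gripper's body presses on something with over 40 N, if the wrist force passes 120 N, or if a joint passes its speed limit or range.

### The arm

A 7-joint arm with a two-finger parallel gripper is mounted at the origin on the work surface. World frame = base frame: x ahead of the robot, y to its left, z up, the work surface at z = 0. Lengths are in m, angles in rad, forces in N, time in s.
With the tool pointing down it reaches from about 0.4 to 0.85 m from the base axis. Payload 4.4 kg.
Tool frame: the origin (TCP) lies at the very end of the fingers, on their centre line; the grasp point (between the pads) lies 19 mm behind it; z points along the fingers, y is the line along which they close (so a half turn about z gives the same grasp; the last joint's range is limited). The gripper opens to 94 mm and grips with 3 to 60 N. Pads are 16 mm wide; open, the fingers measure 119 mm over their backs; the gripper's body (75 mm by 177 mm) begins 78 mm behind the grasp point.
Start: joints at [-1.215, 0.628, 0.038, 1.517, -0.027, 0.996, -0.02], TCP at [0.266, 0.593, 0.205] pointing down, gripper open.
Joint ranges: [-3.06, 3.06], [-0.37, 2.12], [-1.25, 1.32], [0.18, 2.47], [-1.1, 4.24], [0.23, 1.98], [-2.94, 2.94]. Speed limits (rad/s): [2.57, 2.57, 3.14, 3.14, 3.14, 3.14, 3.14].

### API

Orientations are given as a 3x3 rotation matrix whose columns are the frame's x, y, z axes.
In Python, from bench import monitor, viewer, arm gives the robot as it stands.
- The arm moves only by the tool send_rows, never from a script. Its argument "commands" is a list of rows, each a list of 6 numbers: the shift along the tool's x, y, z in cm, then the turn, a rotation vector about the tool's x, y, z in degrees. In form: [[x, y, z, ax, ay, az], ...]. A call has 1 to 5 rows; each row shifts and turns the commanded pose from where the row before left it, along the tool's axes as they then stand; what a row does not reach is not made up. A row lasts 1/12 s, in which the tool goes at most 41.7 mm and 7.16 degrees, less where a joint would pass 70% of its speed; a pose out of reach is approached as far as the arm can. A call is refused whole if a number of a shift passes 4.17 or a number of a turn 7.16, either way. A call with a gripper value outside its range is refused whole. "grip" is the gripper's target within -1 to 1 (shut at 1, half-way at 0, fully open at -1), set as the call begins (left out, the last holds). The fingers move at their own pace and stop on an object; the grip force is fixed at half the most. Time passes only in rows, so rows that do not move let the fingers close. It gives the time, the measured TCP pose, the force, the opening and the grip force at its end, in the units of the state.
- monitor.get_state(): the state, without advancing time (a new reading comes with each control period).
- viewer.get_image(name): name is "scene" or "top"; returns a dict with "pixels" (400x640x3 uint8, blue, green, red), "z_map" (400x640 float32, m along the optical axis (not along the pixel's ray), 0 where there is no reading), "mtx" (3x3 intrinsics, pixels), "dist_coeffs" ([k1, k2, p1, p2, k3] as OpenCV has them; the pictures are not rectified), "cam_to_world" (4x4, takes a point from camera to world coordinates). Camera axes: x right, y up, looking along -z (the intrinsics and any distortion apply to the point x, -y, -z); pixel columns grow to the right and rows downward; lengths in m; the calibration is good to about 2 mm. A picture is of the moment at which its call begins.
- arm.hand_in(): hands the job in; it is judged then, once.
The state is a dict: "t": time; "joint_pos": joint angles; "joint_vel": joint speeds; "tau": joint torques, N m; "eef_pos": TCP position; "eef_rot": TCP orientation; "force": force on the tool from outside, world axes, zero at the start; "wrist_torque": the same for the moment, N m; "gripper_width": opening from 0.0 (shut) to 1.0 (fully open); "grasp_force": force on a finger pad.
Only numpy, scipy, OpenCV 4.12 (cv2) and the standard library are available. Lean on these libraries where they do the work, as an engineer would, in place of code of your own. Each camera call takes 0.05 s, during which the arm holds its last target. There are 200 camera calls.

## Working session

There is one attempt and no reset: what is moved stays moved. The work goes in short steps, Python scripts to look and compute and a tool call to move; the robot and the scene stay as the last step left them, time stands still between calls to the robot, and variables do not carry over. Pictures are saved under pics/ and viewed, at most 14 in all, crops included, and the job is handed in when it is done.

Besides the shell and the picture viewer there is one more tool, called by a JSON object that holds its "api" and its "payload", one argument or row to a line. send_rows: Moves the arm, as the interface text tells. Its arguments: {"type":"object","properties":{"commands":{"type":"array","items":{"type":"array","items":{"type":"number"}}},"grip":{"type":"number"}},"required":["commands"]}

```bash
mkdir -p pics
cat > h.py <<'E'
import numpy as np,cv2,pickle
from bench import monitor,viewer,arm
def snap(n,tag):
    im=viewer.get_image(n); pickle.dump(im,open(f'pics/{tag}.pkl','wb')); cv2.imwrite(f'pics/{tag}.png',im['pixels']); return im
def load(tag): return pickle.load(open(f'pics/{tag}.pkl','rb'))
def ray(im,u,v):
    p=cv2.undistortPoints(np.array([[[u,v]]],float),np.array(im['mtx']),np.array(im['dist_coeffs'],float))[0,0]
    return np.array([p[0],-p[1],-1.])
def pt(im,u,v,z=None):
    T=np.array(im['cam_to_world']); d=ray(im,u,v)
    if z is None: return T[:3,:3]@(d*im['z_map'][int(round(v)),int(round(u))])+T[:3,3]
    w=T[:3,:3]@d; return T[:3,3]+w*(z-T[2,3])/w[2]
def cloud(im):
    h,w=im['z_map'].shape; g=np.stack(np.meshgrid(np.arange(w),np.arange(h)),-1).reshape(-1,1,2).astype(float)
    p=cv2.undistortPoints(g,np.array(im['mtx']),np.array(im['dist_coeffs'],float))[:,0]
    z=im['z_map'].ravel()[:,None]; T=np.array(im['cam_to_world'])
    P=np.c_[p[:,:1],-p[:,1:],-np.ones(len(p))]*z@T[:3,:3].T+T[:3,3]
    return P.reshape(h,w,3)
E
python3 - <<'E'
from h import *
for n in('scene','top'):
    im=snap(n,n+'0'); print(np.array(im['cam_to_world']).round(3).tolist(),im['mtx'],im['dist_coeffs'],(im['z_map']>0).mean())
print(monitor.get_state())
E
```

```text
[[-0.164, -0.831, 0.532, 1.213], [0.986, -0.136, 0.092, 0.099], [-0.004, 0.54, 0.842, 1.051], [0.0, 0.0, 0.0, 1.0]] [[506.33938498   0.         321.21089417]
 [  0.         506.33938498 204.3640526 ]
 [  0.           0.           1.        ]] [-0.11386814  0.          0.          0.          0.        ] 0.99605078125
[[-0.01, 0.982, -0.188, 0.426], [-1.0, -0.01, 0.003, -0.02], [0.001, 0.188, 0.982, 1.062], [0.0, 0.0, 0.0, 1.0]] [[427.23579469   0.         318.51659469]
 [  0.         427.23579469 189.95173143]
 [  0.           0.           1.        ]] [0.04062904 0.         0.         0.         0.        ] 0.9959140625
{'t': 0.1, 'joint_pos': array([-1.2147992 ,  0.62921664,  0.03848414,  1.51825316, -0.02697881,
        0.99630865, -0.01999119]), 'joint_vel': array([ 0.00013116, -0.00236795, -0.00115796, -0.0029352 ,  0.00020352,
       -0.00105483,  0.00062185]), 'tau': array([ 3.46835470e-03, -5.50794554e+01,  1.14739615e+00, -1.87113941e+01,
       -5.22163126e-02,  1.92573090e-02,  4.89287015e-05]), 'eef_pos': array([0.26586707, 0.59248908, 0.20467553]), 'eef_rot': array([[-9.12350106e-01,  4.09410411e-01, -6.31557984e-04],
       [ 4.09410895e-01,  9.12348804e-01, -1.54266039e-03],
       [-5.53800539e-05, -1.66601309e-03, -9.99998611e-01]]), 'force': array([ 1.06482474, -0.34700861,  0.23660389]), 'wrist_torque': array([-0.04954909, -0.00961769, -0.01373053]), 'grasp_force': 0.0, 'gripper_width': 1.0044948512698422}
```

View pics/top0.png

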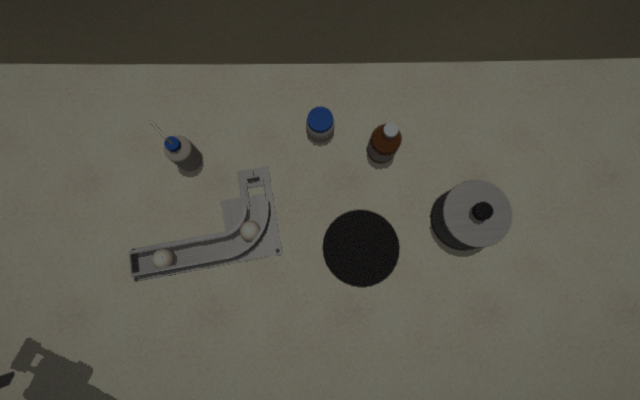

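View pics/scene0.png

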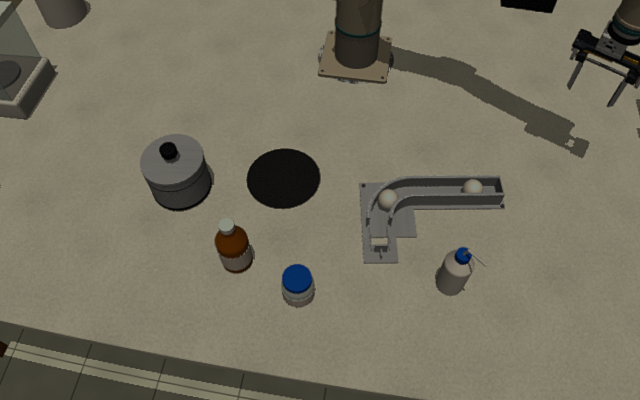

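Top picture: two balls, one in the bend at (250,230) and one in the rear leg at (163,258). The jar with its lid has the knob at (482,211), the mat is at (361,248), and the pocket is near (253,180). The scene picture agrees, and nothing seems to hide more balls. Next I'll measure.

```bash
cat > m.py <<'E'
from h import *
def circ(P):
    A=np.c_[2*P[:,:2],np.ones(len(P))]; s=np.linalg.lstsq(A,(P[:,:2]**2).sum(1),rcond=None)[0]
    return s[:2],np.sqrt(s[2]+s[:2]@s[:2])
def disc(mask):
    c=max(cv2.findContours(mask.astype(np.uint8),cv2.RETR_EXTERNAL,cv2.CHAIN_APPROX_NONE)[0],key=cv2.contourArea)[:,0]
    return c
def lidc(im,x0,y0,z):
    C=cloud(im); m=(np.abs(C[...,2]-z)<.006)&(np.hypot(C[...,0]-x0,C[...,1]-y0)<.12)
    c=disc(m); P=np.array([pt(im,u,v,z) for u,v in c]); return circ(P),np.median(C[m][:,2])
E
python3 - <<'E'
from m import *
for t in('top0','scene0'):
    im=load(t); C=cloud(im); print(t)
    g=(C[...,2]<.02)&(C[...,2]>-.02); print('floor',np.median(C[...,2][g]))
    k=pt(im,482,211) if t=='top0' else pt(im,168,150); print('knob',k)
    print('lid',lidc(im,k[0],k[1],.118))
    # knob top
    m=(C[...,2]>.14)&(np.hypot(C[...,0]-k[0],C[...,1]-k[1])<.05); print('knobc',[ (C[m][:,i].min()+C[m][:,i].max())/2 for i in(0,1)],C[m][:,2].max())
    g=im['pixels'].max(2); s=(361,248) if t=='top0' else (283,178)
    mm=(g<45)&(np.hypot(*(np.indices(g.shape)-np.array(s[::-1])[:,None,None]))<60)
    print('mat',circ(np.array([pt(im,u,v,.003) for u,v in disc(mm)])))
    for s in ([(250,230),(163,258)] if t=='top0' else [(387,199),(472,187)]):
        p=pt(im,*s); q=C.reshape(-1,3); q=q[np.linalg.norm(q-p,axis=1)<.03]; q=q[q[:,2]>.036]
        for _ in range(4):
            sol=np.linalg.lstsq(np.c_[2*q,np.ones(len(q))],(q**2).sum(1),rcond=None)[0]; r=np.sqrt(sol[3]+sol[:3]@sol[:3])
            e=abs(np.linalg.norm(q-sol[:3],axis=1)-r); q=q[e<max(.002,1.5*np.median(e))]
        print('ball',p,sol[:3],r)
im=load('top0'); c=cv2.resize(im['pixels'][155:290,120:295],None,fx=4,fy=4,interpolation=cv2.INTER_CUBIC); c=cv2.convertScaleAbs(c,alpha=1.7); cv2.imwrite('pics/c1.png',c)
E
```

```text
top0
floor 0.00018543408489224422
knob [ 0.55008717 -0.3702377   0.15529052]
lid ((array([ 0.55182971, -0.37289727]), np.float64(0.07553264478406668)), np.float64(0.11801174495916766))
knobc [np.float64(0.5505182055420044), np.float64(-0.3725971975296244)] 0.16019044021144502
mat (array([ 0.48389695, -0.12489712]), np.float64(0.09191838555326497))
ball [0.52418554 0.13946596 0.05427422] [0.52491988 0.14232545 0.02972048] 0.02496716031008876
ball [0.46204267 0.34087947 0.04853963] [0.46126122 0.34749016 0.03123722] 0.023295144877708788
scene0
floor -0.0007874611871414583
knob [ 0.55816134 -0.36835655  0.15554891]
lid ((array([ 0.55384615, -0.37124072]), np.float64(0.07507743551350511)), np.float64(0.11723902533705938))
knobc [np.float64(0.5524407824457994), np.float64(-0.37325837530352446)] 0.15836632860625255
mat (array([ 0.48474915, -0.12437811]), np.float64(0.09187868326173794))
ball [0.53824272 0.14203068 0.04670568] [0.52741197 0.14642518 0.03023985] 0.02358300813554791
ball [0.47265614 0.34300341 0.05080379] [0.47181809 0.34646821 0.03555608] 0.02175441239320305
```

View pics/c1.png

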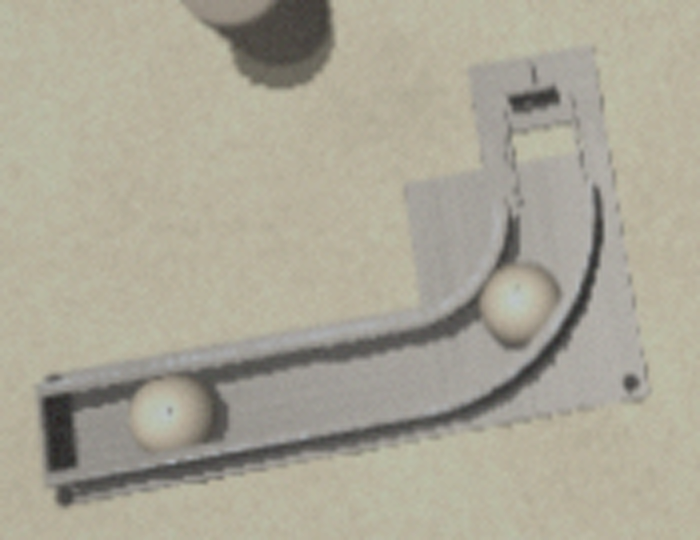

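```bash
cat >> m.py <<'E'
def dcl(p):  # signed-less distance to centre line, rack frame
    a=np.hypot(p[:,0],p[:,1]-np.clip(p[:,1],0,215e-3))
    q=p-[.09,0]; ang=np.arctan2(q[:,1],q[:,0]); inb=(q[:,0]<=0)&(q[:,1]<=0)
    b=np.where(inb,abs(np.hypot(q[:,0],q[:,1])-.09),9)
    c=np.hypot(p[:,0]-np.clip(p[:,0],.09,.092),p[:,1]+.09)
    return np.minimum(np.minimum(a,b),c)
def fitrack(ims):
    from scipy.optimize import least_squares
    W=[]
    for im in ims:
        C=cloud(im).reshape(-1,3); m=(C[:,2]>.040)&(C[:,2]<.052)&(C[:,0]>.38)&(C[:,0]<.68)&(C[:,1]>.05)&(C[:,1]<.42)
        for b in((.525,.144),(.466,.347)): m&=np.hypot(C[:,0]-b[0],C[:,1]-b[1])>.026
        W.append(C[m][:,:2])
    W=np.vstack(W)
    f=lambda s:dcl((W-s[:2])@np.array([[np.cos(s[2]),-np.sin(s[2])],[np.sin(s[2]),np.cos(s[2])]]))-s[3]
    r=least_squares(f,[.49,.18,-.1,.027],loss='soft_l1',f_scale=.004); return r.x,np.median(abs(f(r.x))),len(W)
E
python3 - <<'E'
from m import *
a,b=load('top0'),load('scene0')
for s in([a],[b],[a,b]): print(fitrack(s))
s=fitrack([a,b])[0]; R=np.array([[np.cos(s[2]),-np.sin(s[2])],[np.sin(s[2]),np.cos(s[2])]])
print('pocket',R@[.128,-.09]+s[:2])
# hand-read marks: corners of base plate/slot/stop from crop
k=lambda u,v,z:(R.T@(pt(a,120+u/4-.4,155+v/4-.4,z)[:2]-s[:2])*1e3).round(1)
print('slot TL,TR,BL,BR',k(518,130,.004),k(574,123,.004),k(515,163,.004),k(577,152,.004),'stop top',k(510,97,.036),k(558,90,.036),'corner',k(47,386,.047),k(52,480,.047),'base',k(472,68,.004),k(593,47,.004),k(645,402,.004))
for p in([.5249,.1423],[.466,.347],[.527,.1464]): print((R.T@(np.array(p)-s[:2])*1e3).round(1))
E
```

```text
(array([0.48679554, 0.20251433, 0.16591376, 0.02582063]), np.float64(0.0022412436754521564), 1120)
(array([0.48771179, 0.20433161, 0.16828599, 0.02633709]), np.float64(0.0024174407963729466), 1051)
(array([0.4872284 , 0.20338057, 0.16699596, 0.02609898]), np.float64(0.002382367372218544), 2171)
pocket [0.62840761 0.13590886]
slot TL,TR,BL,BR [139.4 -75.7] [ 137.7 -111.1] [118.9 -70.8] [ 119.  -110.1] stop top [153.6 -78. ] [ 152.7 -107.6] corner [ 27.3 210.5] [-26.9 212.5] base [184.3 -53. ] [ 184.4 -130.6] [ -42.1 -127.4]
[ 27.  -66.5]
[  2.9 145.2]
[ 29.7 -62.8]
```

{"api": "send_rows", "payload": {
  "commands": [
    [-3.07,-2.22,-0.67,0,0,0],
    [-3.07,-2.22,-0.67,0,0,0],
    [-3.07,-2.22,-0.67,0,0,0],
    [-3.07,-2.22,-0.67,0,0,0],
    [-3.07,-2.22,-0.67,0,0,0]
  ]
}}

```text
t: 0.52
eef_pos: [0.3611, 0.427, 0.2389]
eef_rot: [[-0.912, 0.409, -0.0], [0.409, 0.912, -0.001], [0.0, -0.001, -1.0]]
force: [0.6, 0.0, 0.0]
gripper_width: 1.002
grasp_force: 0.0
```

{"api": "send_rows", "payload": {
  "commands": [
    [-3.07,-2.22,-0.67,0,0,0],
    [-3.07,-2.22,-0.67,0,0,0],
    [-3.07,-2.22,-0.67,0,0,0],
    [-3.07,-2.22,-0.67,0,0,0],
    [-3.07,-2.22,-0.67,0,0,0]
  ]
}}

```text
t: 0.93
eef_pos: [0.4557, 0.263, 0.2726]
eef_rot: [[-0.912, 0.409, -0.0], [0.409, 0.912, -0.0], [0.0, -0.0, -1.0]]
force: [2.1, 0.1, -0.6]
gripper_width: 1.004
grasp_force: 0.0
```

{"api": "send_rows", "payload": {
  "commands": [
    [-3.07,-2.22,-0.67,0,0,0],
    [-3.07,-2.22,-0.67,0,0,0],
    [-3.07,-2.22,-0.67,0,0,0],
    [-3.07,-2.22,-0.67,0,0,0],
    [-3.07,-2.22,-0.67,0,0,0]
  ]
}}

```text
t: 1.35
eef_pos: [0.5502, 0.0989, 0.3061]
eef_rot: [[-0.912, 0.409, -0.001], [0.409, 0.912, 0.0], [0.001, -0.0, -1.0]]
force: [0.1, 0.7, -0.8]
gripper_width: 1.0
grasp_force: 0.0
```

{"api": "send_rows", "payload": {
  "commands": [
    [-1.28,-2.86,0,0,0,0],
    [-1.28,-2.86,0,0,0,0],
    [-1.28,-2.86,0,0,0,0],
    [-1.28,-2.86,0,0,0,0],
    [-1.28,-2.86,0,0,0,0]
  ]
}}

```text
t: 1.77
eef_pos: [0.5492, -0.0574, 0.3056]
eef_rot: [[-0.912, 0.409, -0.001], [0.409, 0.912, 0.0], [0.001, -0.0, -1.0]]
force: [0.6, -0.0, 0.3]
gripper_width: 1.002
grasp_force: 0.0
```

{"api": "send_rows", "payload": {
  "commands": [
    [-1.28,-2.86,0,0,0,0],
    [-1.28,-2.86,0,0,0,0],
    [-1.28,-2.86,0,0,0,0],
    [-1.28,-2.86,0,0,0,0],
    [-1.28,-2.86,0,0,0,0]
  ]
}}

```text
t: 2.18
eef_pos: [0.5491, -0.214, 0.3056]
eef_rot: [[-0.912, 0.409, -0.001], [0.409, 0.912, 0.0], [0.001, 0.0, -1.0]]
force: [0.0, 0.3, 0.5]
gripper_width: 1.002
grasp_force: 0.0
```

{"api": "send_rows", "payload": {
  "commands": [
    [-1.28,-2.86,0,0,0,0],
    [-1.28,-2.86,0,0,0,0],
    [-1.28,-2.86,0,0,0,0],
    [-1.28,-2.86,0,0,0,0],
    [-1.28,-2.86,0,0,0,0]
  ]
}}

```text
t: 2.6
eef_pos: [0.5489, -0.3706, 0.3054]
eef_rot: [[-0.912, 0.409, -0.001], [0.409, 0.912, 0.001], [0.001, 0.0, -1.0]]
force: [0.4, -0.1, 1.0]
gripper_width: 1.007
grasp_force: 0.0
```

{"api": "send_rows", "payload": {
  "commands": [
    [0,0,0,0,0,5.85],
    [0,0,0,0,0,5.85],
    [0,0,0,0,0,5.85],
    [0,0,0,0,0,5.85],
    [0,0,0,0,0,5.85]
  ]
}}

```text
t: 3.02
eef_pos: [0.5491, -0.3692, 0.3053]
eef_rot: [[-0.592, 0.806, -0.001], [0.806, 0.592, 0.001], [0.001, -0.0, -1.0]]
force: [-0.4, 0.8, -0.1]
gripper_width: 1.002
grasp_force: 0.0
```

{"api": "send_rows", "payload": {
  "commands": [
    [0,0,0,0,0,5.85],
    [0,0,0,0,0,5.85],
    [0,0,0,0,0,5.85],
    [0,0,0,0,0,5.85],
    [0,0,0,0,0,5.85]
  ]
}}

```text
t: 3.43
eef_pos: [0.5492, -0.369, 0.3054]
eef_rot: [[-0.123, 0.992, -0.001], [0.992, 0.123, 0.001], [0.001, -0.001, -1.0]]
force: [0.7, 0.4, -0.0]
gripper_width: 1.001
grasp_force: 0.0
```

{"api": "send_rows", "payload": {
  "commands": [
    [0,0,0,0,0,5.85],
    [0,0,0,0,0,5.85],
    [0,0,0,0,0,5.85],
    [0,0,0,0,0,5.85],
    [0,0,0,0,0,5.85]
  ]
}}

```text
t: 3.85
eef_pos: [0.5493, -0.369, 0.3054]
eef_rot: [[0.378, 0.926, -0.001], [0.926, -0.378, 0.001], [0.0, -0.001, -1.0]]
force: [0.2, -0.4, -0.2]
gripper_width: 0.998
grasp_force: 0.0
```

{"api": "send_rows", "payload": {
  "commands": [
    [0,0,0,0,0,5.85],
    [0,0,0,0,0,5.85],
    [0,0,0,0,0,5.85],
    [0,0,0,0,0,5.85],
    [0,0,0,0,0,5.85]
  ]
}}

```text
t: 4.27
eef_pos: [0.5493, -0.369, 0.3054]
eef_rot: [[0.782, 0.623, -0.001], [0.623, -0.782, 0.001], [-0.0, -0.001, -1.0]]
force: [0.3, 0.1, -0.2]
gripper_width: 0.996
grasp_force: 0.0
```

{"api": "send_rows", "payload": {
  "commands": [
    [0,0,0,0,0,5.85],
    [0,0,0,0,0,5.85],
    [0,0,0,0,0,5.85],
    [0,0,0,0,0,5.85],
    [0,0,0,0,0,5.85]
  ]
}}

```text
t: 4.68
eef_pos: [0.5493, -0.3689, 0.3054]
eef_rot: [[0.987, 0.162, -0.001], [0.162, -0.987, 0.001], [-0.001, -0.001, -1.0]]
force: [-0.3, 0.1, 0.3]
gripper_width: 0.997
grasp_force: 0.0
```

Run:
```python
from m import *
im=snap('scene','s1'); print(lidc(im,.553,-.372,.118)); im=snap('top','t1'); print(lidc(im,.553,-.372,.118))
```

```text
((array([ 0.55380345, -0.37125476]), np.float64(0.07503861999994628)), np.float64(0.1172441959590288))
((array([ 0.56445791, -0.35351362]), np.float64(0.05671170065120823)), np.float64(0.11813140282771262))
```

Lid unmoved (the top view is occluded by the gripper). I'll descend and grip.

{"api": "send_rows", "payload": {
  "commands": [
    [0.06,0.07,3,0,0,0],
    [0.06,0.07,3,0,0,0],
    [0.06,0.07,3,0,0,0],
    [0.06,0.07,3,0,0,0],
    [0.06,0.07,2,0,0,0]
  ]
}}

```text
t: 5.2
eef_pos: [0.5521, -0.3707, 0.1627]
eef_rot: [[0.985, 0.17, -0.003], [0.17, -0.985, 0.003], [-0.002, -0.003, -1.0]]
force: [-0.2, -0.1, -0.5]
gripper_width: 1.001
grasp_force: 0.0
```

{"api": "send_rows", "payload": {
  "commands": [
    [0,0,1.5,0,0,0],
    [0,0,1,0,0,0],
    [0,0,0.8,0,0,0],
    [0,0,0.5,0,0,0],
    [0,0,0,0,0,0]
  ]
}}

```text
t: 5.62
eef_pos: [0.5528, -0.372, 0.1274]
eef_rot: [[0.986, 0.167, -0.001], [0.167, -0.986, 0.001], [-0.0, -0.001, -1.0]]
force: [-0.6, -0.3, 0.6]
gripper_width: 0.997
grasp_force: 0.0
```

{"api": "send_rows", "payload": {
  "commands": [
    [0,0,0,0,0,0],
    [0,0,0,0,0,0],
    [0,0,0,0,0,0],
    [0,0,0,0,0,0],
    [0,0,0,0,0,0]
  ],
  "grip": 1
}}

```text
t: 6.03
eef_pos: [0.5532, -0.3724, 0.1285]
eef_rot: [[0.986, 0.167, 0.001], [0.167, -0.986, -0.0], [0.001, 0.0, -1.0]]
force: [-0.5, -0.2, -0.1]
gripper_width: 0.68
grasp_force: 0.0
```

{"api": "send_rows", "payload": {
  "commands": [
    [0,0,0,0,0,0],
    [0,0,0,0,0,0],
    [0,0,0,0,0,0],
    [0,0,0,0,0,0],
    [0,0,0,0,0,0]
  ]
}}

```text
t: 6.45
eef_pos: [0.553, -0.3727, 0.128]
eef_rot: [[0.986, 0.166, 0.0], [0.166, -0.986, -0.001], [0.0, 0.001, -1.0]]
force: [0.6, -1.4, -1.2]
gripper_width: 0.419
grasp_force: 30.0
```

{"api": "send_rows", "payload": {
  "commands": [
    [0,0,-0.5,0,0,0],
    [0,0,-1,0,0,0],
    [0,0,-1.5,0,0,0],
    [0,0,-1.5,0,0,0],
    [0,0,-0.5,0,0,0]
  ]
}}

```text
t: 6.87
eef_pos: [0.5534, -0.3728, 0.1804]
eef_rot: [[0.986, 0.166, 0.002], [0.166, -0.986, -0.001], [0.002, 0.001, -1.0]]
force: [0.5, -0.6, -4.9]
gripper_width: 0.42
grasp_force: 30.0
```

{"api": "send_rows", "payload": {
  "commands": [
    [-0.1,-0.6,0,0,0,0],
    [-0.1,-1.2,0,0,0,0],
    [-0.2,-1.8,0,0,0,0],
    [-0.2,-2,0,0,0,0],
    [-0.2,-2,0,0,0,0]
  ]
}}

```text
t: 7.28
eef_pos: [0.5312, -0.2967, 0.1769]
eef_rot: [[0.986, 0.166, -0.002], [0.166, -0.986, 0.002], [-0.002, -0.002, -1.0]]
force: [0.3, 0.1, -4.0]
gripper_width: 0.421
grasp_force: 30.0
```

{"api": "send_rows", "payload": {
  "commands": [
    [-0.2,-2,0,0,0,0],
    [-0.2,-2,0,0,0,0],
    [-0.2,-2,0,0,0,0],
    [-0.2,-2,0,0,0,0],
    [-0.2,-2,0,0,0,0]
  ]
}}

```text
t: 7.7
eef_pos: [0.5046, -0.1995, 0.1772]
eef_rot: [[0.986, 0.167, -0.002], [0.167, -0.986, 0.002], [-0.002, -0.002, -1.0]]
force: [0.5, 1.2, -4.4]
gripper_width: 0.42
grasp_force: 30.0
```

{"api": "send_rows", "payload": {
  "commands": [
    [-0.3,-2,0,0,0,0],
    [-0.3,-1.8,0,0,0,0],
    [-0.3,-1.4,0,0,0,0],
    [-0.06,-0.7,0,0,0,0],
    [0,0,0,0,0,0]
  ]
}}

```text
t: 8.12
eef_pos: [0.4857, -0.1424, 0.1773]
eef_rot: [[0.986, 0.169, -0.002], [0.169, -0.986, 0.002], [-0.001, -0.003, -1.0]]
force: [-0.7, 0.8, -4.3]
gripper_width: 0.42
grasp_force: 30.0
```

{"api": "send_rows", "payload": {
  "commands": [
    [0,0,1,0,0,0],
    [0,0,2,0,0,0],
    [0,0,3,0,0,0],
    [0,0,3,0,0,0],
    [0,0,2,0,0,0]
  ]
}}

```text
t: 8.53
eef_pos: [0.4857, -0.1461, 0.0651]
eef_rot: [[0.986, 0.165, -0.002], [0.165, -0.986, -0.0], [-0.002, 0.0, -1.0]]
force: [-0.3, -0.3, -4.5]
gripper_width: 0.421
grasp_force: 30.0
```

{"api": "send_rows", "payload": {
  "commands": [
    [0,0,1.4,0,0,0],
    [0,0,0.9,0,0,0],
    [0,0,0.5,0,0,0],
    [0,0,0.2,0,0,0],
    [0,0,0,0,0,0]
  ]
}}

```text
t: 8.95
eef_pos: [0.4869, -0.1458, 0.038]
eef_rot: [[0.986, 0.166, 0.0], [0.166, -0.986, -0.0], [0.0, 0.001, -1.0]]
force: [0.5, -0.1, -3.6]
gripper_width: 0.42
grasp_force: 30.0
```

{"api": "send_rows", "payload": {
  "commands": [
    [0,-0.7,0,0,0,0],
    [0,-0.7,0,0,0,0],
    [0,-0.6,0,0,0,0],
    [0,-0.1,0.2,0,0,0],
    [0,0,0.2,0,0,0]
  ]
}}

```text
t: 9.37
eef_pos: [0.4834, -0.1231, 0.0341]
eef_rot: [[0.986, 0.168, 0.001], [0.168, -0.986, 0.001], [0.001, -0.0, -1.0]]
force: [0.2, 0.0, -4.1]
gripper_width: 0.419
grasp_force: 30.0
```

{"api": "send_rows", "payload": {
  "commands": [
    [0,0,0.2,0,0,0],
    [0,0,0.1,0,0,0],
    [0,0,0.1,0,0,0],
    [0,0,0,0,0,0],
    [0,0,0,0,0,0]
  ]
}}

```text
t: 9.78
eef_pos: [0.4832, -0.1246, 0.0309]
eef_rot: [[0.986, 0.166, 0.001], [0.166, -0.986, 0.001], [0.001, -0.001, -1.0]]
force: [-2.3, 1.7, 7.3]
gripper_width: 0.422
grasp_force: 30.0
```

{"api": "send_rows", "payload": {
  "commands": [
    [0,0,0,0,0,0],
    [0,0,0,0,0,0],
    [0,0,0,0,0,0],
    [0,0,0,0,0,0],
    [0,0,0,0,0,0]
  ],
  "grip": -0.6
}}

```text
t: 10.2
eef_pos: [0.4832, -0.1246, 0.0299]
eef_rot: [[0.986, 0.166, 0.0], [0.166, -0.986, -0.0], [0.0, 0.0, -1.0]]
force: [0.6, -0.9, -0.2]
gripper_width: 0.739
grasp_force: 0.0
```

{"api": "send_rows", "payload": {
  "commands": [
    [0,0,-1,0,0,0],
    [0,0,-2,0,0,0],
    [0,0,-3,0,0,0],
    [0,0,-3,0,0,0],
    [0,0,-3,0,0,0]
  ]
}}

```text
t: 10.62
eef_pos: [0.4825, -0.1246, 0.1517]
eef_rot: [[0.986, 0.166, -0.001], [0.166, -0.986, -0.0], [-0.001, 0.0, -1.0]]
force: [0.7, 0.4, 0.9]
gripper_width: 0.802
grasp_force: 0.0
```

{"api": "send_rows", "payload": {
  "commands": [
    [0,0,-3,0,0,0],
    [0,-4,0,0,0,0],
    [0,-4,0,0,0,0],
    [0,-4,0,0,0,0],
    [0,-4,0,0,0,0]
  ],
  "grip": 1
}}

```text
t: 11.03
eef_pos: [0.4559, 0.0347, 0.1808]
eef_rot: [[0.986, 0.165, 0.001], [0.165, -0.986, 0.001], [0.001, -0.001, -1.0]]
force: [-0.8, -0.9, -0.1]
gripper_width: 0.488
grasp_force: 0.0
```

Run:
```python
from m import *
a=snap('scene','s2');b=snap('top','t2')
print(lidc(a,.484,-.124,.021),lidc(b,.484,-.124,.021))
for im in(a,b):
    C=cloud(im); m=(np.abs(C[...,2]-.108)<.006)&(np.hypot(C[...,0]-.553,C[...,1]+.372)<.12)
    P=np.array([pt(im,u,v,.108) for u,v in disc(m)]); print('rim',circ(P))
s=monitor.get_state(); print(s['t'],s['eef_pos'],s['joint_pos'])
```

```text
((array([ 0.48408592, -0.1228957 ]), np.float64(0.07511169149868882)), np.float64(0.019944732310866464)) ((array([ 0.4822441, -0.1250293]), np.float64(0.07435885664220347)), np.float64(0.02100035046476534))
rim (array([ 0.5536003 , -0.37200362]), np.float64(0.07406450563451401))
rim (array([ 0.55162435, -0.37376964]), np.float64(0.07435681826287761))
11.1333 [0.45452653 0.04108541 0.17951685] [-0.78141809  0.56360394  0.95207302  2.07901116 -0.63933008  0.82531557
 -0.8334375 ]
```

View pics/s2.png

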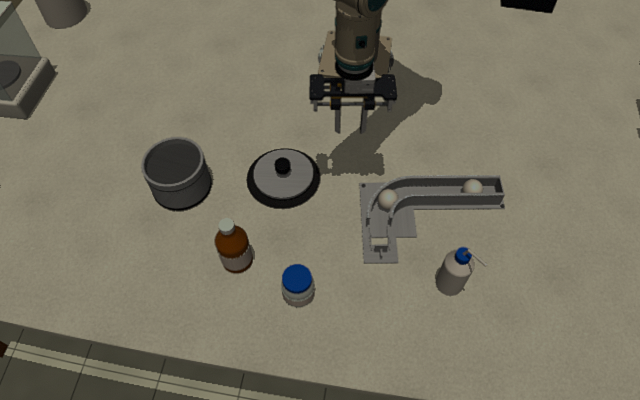

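{"api": "send_rows", "payload": {
  "commands": [
    [1.2,-2.76,0,0,0,0],
    [1.2,-2.76,0,0,0,0],
    [1.2,-2.76,0,0,0,0],
    [1.2,-2.76,0,0,0,0],
    [1.2,-2.76,0,0,0,0]
  ],
  "grip": 1
}}

```text
t: 11.55
eef_pos: [0.4931, 0.18, 0.1807]
eef_rot: [[0.986, 0.165, 0.0], [0.165, -0.986, -0.0], [0.0, 0.0, -1.0]]
force: [1.5, -0.2, 0.4]
gripper_width: 0.044
grasp_force: 0.0
```

{"api": "send_rows", "payload": {
  "commands": [
    [0,0,2,0,0,0],
    [0,0,3,0,0,0],
    [0,0,3,0,0,0],
    [0,0,1,0,0,0],
    [0,0,0,0,0,0]
  ]
}}

```text
t: 11.97
eef_pos: [0.4913, 0.1784, 0.0885]
eef_rot: [[0.986, 0.165, -0.004], [0.165, -0.986, -0.002], [-0.004, 0.001, -1.0]]
force: [0.3, -0.6, 0.9]
gripper_width: 0.003
grasp_force: 0.0
```

```bash
cat >> m.py <<'E'
RO=np.array([.4874,.2019]); TH=.167
RR=np.array([[np.cos(TH),-np.sin(TH)],[np.sin(TH),np.cos(TH)]])
def rk(): 
    s=monitor.get_state(); e=s['eef_pos']; print('rack mm',(RR.T@(e[:2]-RO)*1e3).round(1),'z',(e[2]*1e3).round(1),'t',round(s['t'],2),'w',round(s['gripper_width'],2),'yaw',np.arctan2(*s['eef_rot'][1::-1,0]).round(4),'F',s['force'].round(1))
E
python3 - <<'E'
from m import *
rk(); im=snap('scene','s3'); cv2.imwrite('pics/c3.png',cv2.convertScaleAbs(cv2.resize(im['pixels'][120:270,340:515],None,fx=4,fy=4,interpolation=cv2.INTER_CUBIC),alpha=1.7))
E
```

```text
rack mm [ -0.1 -23.9] z 88.5 t 11.97 w 0.0 yaw 0.1661 F [ 0.3 -0.6  0.9]
```

View pics/c3.png

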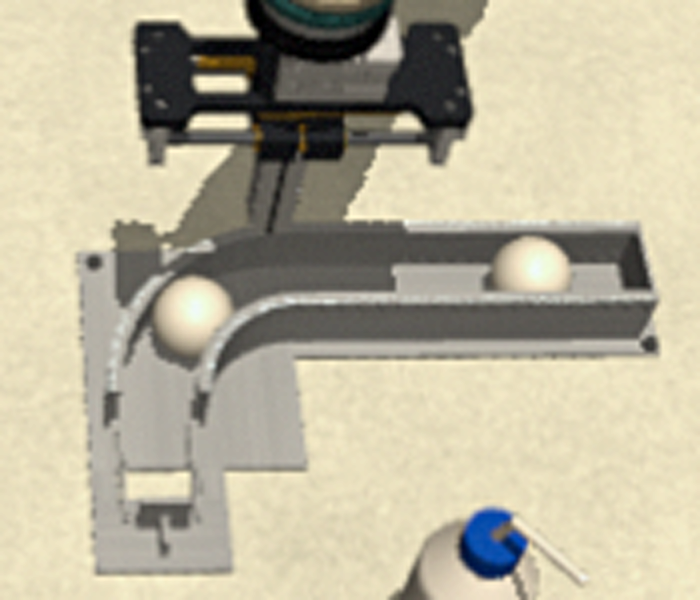

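The shut fingers, at (275,190) in the crop, are above the start of the bend and behind ball 1, which is at (193,315).

{"api": "send_rows", "payload": {
  "commands": [
    [0.1,-0.8,0,0,0,0],
    [0,0,1.5,0,0,0],
    [0,0,1.5,0,0,0],
    [0,0,1,0,0,0],
    [0,0,0,0,0,0]
  ]
}}

```text
t: 12.43
eef_pos: [0.4921, 0.188, 0.0497]
eef_rot: [[0.986, 0.167, -0.001], [0.167, -0.986, 0.0], [-0.001, -0.0, -1.0]]
force: [-0.3, -0.6, 0.2]
gripper_width: 0.008
grasp_force: 0.0
```

{"api": "send_rows", "payload": {
  "commands": [
    [0,0,1,0,0,0],
    [0,0,1,0,0,0],
    [0,0,1,0,0,0],
    [0,0,0.3,0,0,0],
    [0,0,0,0,0,0]
  ]
}}

```text
t: 12.85
eef_pos: [0.4917, 0.1872, 0.016]
eef_rot: [[0.986, 0.166, -0.002], [0.166, -0.986, -0.0], [-0.002, 0.0, -1.0]]
force: [0.4, -0.6, -0.0]
gripper_width: 0.006
grasp_force: 0.0
```

```bash
python3 -c "
from m import *
rk()"
```

```text
rack mm [  1.8 -15.2] z 16.0 t 12.85 w 0.01 yaw 0.1669 F [ 0.4 -0.6 -0. ]
```

{"api": "send_rows", "payload": {
  "commands": [
    [0.09,0.66,0,0,0,0],
    [0.17,0.6,0,0,0,0],
    [0.21,0.59,0,0,0,0],
    [0.26,0.57,0,0,0,0],
    [0.3,0.55,0,0,0,0]
  ]
}}

```text
t: 13.27
eef_pos: [0.5081, 0.159, 0.0173]
eef_rot: [[0.986, 0.166, 0.001], [0.166, -0.986, 0.0], [0.001, 0.0, -1.0]]
force: [0.2, -0.1, 0.4]
gripper_width: 0.003
grasp_force: 0.2
```

{"api": "send_rows", "payload": {
  "commands": [
    [0.33,0.53,0,0,0,0],
    [0.37,0.51,0,0,0,0],
    [0.4,0.48,0,0,0,0],
    [0.44,0.45,0,0,0,0],
    [0,0,0,0,0,0]
  ]
}}

```text
t: 13.68
eef_pos: [0.5275, 0.1417, 0.0172]
eef_rot: [[0.986, 0.165, 0.002], [0.165, -0.986, -0.001], [0.002, 0.001, -1.0]]
force: [0.6, 0.2, -0.5]
gripper_width: 0.005
grasp_force: 0.0
```

```bash
python3 -c "
from m import *
rk()"
```

```text
rack mm [ 29.6 -66. ] z 17.2 t 13.68 w 0.0 yaw 0.166 F [ 0.6  0.2 -0.5]
```

{"api": "send_rows", "payload": {
  "commands": [
    [0.3,0.3,0,0,0,0],
    [0.5,0.37,0,0,0,0],
    [0.52,0.35,0,0,0,0],
    [0.54,0.31,0,0,0,0],
    [0.56,0.28,0,0,0,0]
  ]
}}

```text
t: 14.1
eef_pos: [0.5531, 0.1309, 0.017]
eef_rot: [[0.986, 0.166, 0.0], [0.166, -0.986, -0.0], [0.0, 0.0, -1.0]]
force: [0.2, 0.0, -0.4]
gripper_width: 0.005
grasp_force: 0.1
```

{"api": "send_rows", "payload": {
  "commands": [
    [0.58,0.24,0,0,0,0],
    [0.6,0.19,0,0,0,0],
    [0.61,0.15,0,0,0,0],
    [0.62,0.11,0,0,0,0],
    [0,0,0,0,0,0]
  ]
}}

```text
t: 14.52
eef_pos: [0.5791, 0.1283, 0.017]
eef_rot: [[0.986, 0.167, 0.002], [0.167, -0.986, -0.0], [0.002, 0.001, -1.0]]
force: [0.2, -0.3, 0.5]
gripper_width: 0.005
grasp_force: 0.0
```

```bash
cat >> m.py <<'E'
def ball(im,r,z=.029,out=True):
    p0=RR@(np.array(r)/1e3)+RO; C=cloud(im).reshape(-1,3); q=C[(np.hypot(C[:,0]-p0[0],C[:,1]-p0[1])<.04)&(C[:,2]>.03)]
    br=None
    return q
E
python3 - <<'E'
from m import *
rk(); im=snap('scene','s4'); cv2.imwrite('pics/c4.png',cv2.convertScaleAbs(cv2.resize(im['pixels'][150:270,340:515],None,fx=4,fy=4,interpolation=cv2.INTER_CUBIC),alpha=1.7))
E
```

```text
rack mm [ 78.2 -87.8] z 17.0 t 14.52 w 0.0 yaw 0.1675 F [ 0.2 -0.3  0.5]
```

View pics/c4.png

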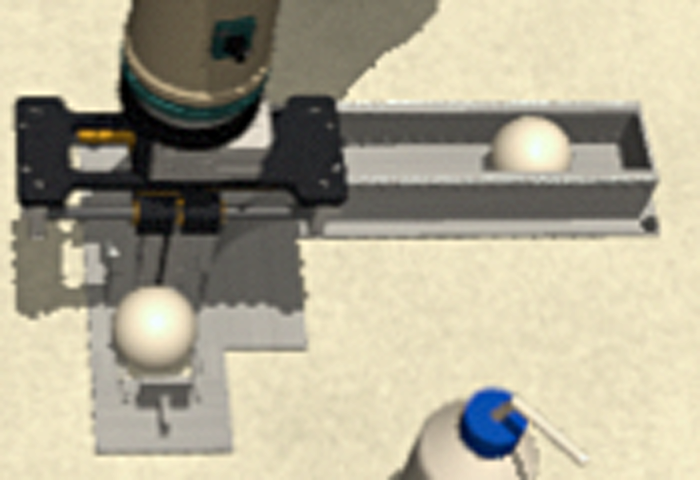

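Ball 1 is at (155,328), just short of the cross slot, so I'll push on.

{"api": "send_rows", "payload": {
  "commands": [
    [0.5,0.1,0,0,0,0],
    [0.4,0.05,0,0,0,0],
    [0.3,0.05,0,0,0,0],
    [0.3,0,0,0,0,0],
    [0.2,0,0,0,0,0]
  ]
}}

```text
t: 14.98
eef_pos: [0.5947, 0.1293, 0.017]
eef_rot: [[0.986, 0.167, -0.0], [0.167, -0.986, 0.0], [-0.0, -0.0, -1.0]]
force: [-0.8, -0.9, 0.7]
gripper_width: 0.005
grasp_force: 1.0
```

{"api": "send_rows", "payload": {
  "commands": [
    [0,0,0,0,0,0],
    [0,0,0,0,0,0],
    [-0.5,0,0,0,0,0],
    [-1,0,0,0,0,0],
    [0,0,0,0,0,0]
  ]
}}

```text
t: 15.4
eef_pos: [0.5773, 0.1265, 0.0168]
eef_rot: [[0.986, 0.166, -0.003], [0.166, -0.986, 0.0], [-0.003, -0.001, -1.0]]
force: [-0.2, -0.4, -0.4]
gripper_width: 0.006
grasp_force: 0.0
```

Run:
```python
from m import *
rk(); im=snap('scene','s5')
C=cloud(im).reshape(-1,3); C[:,:2]=(C[:,:2]-RO)@RR; b=C[(C[:,0]>.105)&(C[:,0]<.145)&(abs(C[:,1]+.09)<.03)&(C[:,2]>.038)]
sol=None
from scipy.optimize import least_squares
r=least_squares(lambda s:np.linalg.norm(b-s,axis=1)-.025,[.128,-.09,.027],loss='soft_l1',f_scale=.002); print(r.x*1e3,len(b))
```

```text
rack mm [ 76.2 -89.3] z 16.8 t 15.4 w 0.01 yaw 0.1665 F [-0.2 -0.4 -0.4]
[120.19985016 -88.90691831 328.31589733] 2478
```

```bash
cat >> m.py <<'E'
from scipy.optimize import least_squares
def pball(im):
    C=cloud(im).reshape(-1,3); C[:,:2]=(C[:,:2]-RO)@RR; b=C[(C[:,0]>.100)&(C[:,0]<.148)&(abs(C[:,1]+.09)<.03)&(C[:,2]>.038)&(C[:,2]<.06)]
    r=least_squares(lambda s:np.linalg.norm(b-s,axis=1)-.025,[.128,-.09,.027],loss='soft_l1',f_scale=.002); return r.x*1e3,len(b)
E
python3 -c "
from m import *
print(pball(load('s5')),pball(snap('top','t5')))"
```

```text
(array([129.04336092, -85.20237809,  25.41732183]), 227) (array([132.72743173, -83.99151114,  32.33294117]), 6)
```

{"api": "send_rows", "payload": {
  "commands": [
    [0,0,-1,0,0,0],
    [0,0,-2.5,0,0,0],
    [0,0,-3,0,0,0],
    [-2,0,-3,0,0,0],
    [-4,0,-3,0,0,0]
  ]
}}

```text
t: 15.92
eef_pos: [0.5307, 0.1176, 0.1396]
eef_rot: [[0.986, 0.167, 0.006], [0.167, -0.986, -0.001], [0.006, 0.002, -1.0]]
force: [0.3, 0.6, 1.1]
gripper_width: 0.004
grasp_force: 0.0
```

{"api": "send_rows", "payload": {
  "commands": [
    [-4,0,0,0,0,0],
    [-4,0,0,0,0,0],
    [-3,0,0,0,0,0],
    [0,0,0,0,0,0],
    [0,0,0,0,0,0]
  ],
  "grip": -1
}}

```text
t: 16.33
eef_pos: [0.4181, 0.0999, 0.1379]
eef_rot: [[0.986, 0.166, 0.001], [0.166, -0.986, 0.002], [0.001, -0.002, -1.0]]
force: [1.1, 0.1, 0.3]
gripper_width: 0.323
grasp_force: 0.0
```

Run:
```python
from m import *
rk(); a=snap('scene','s6'); b=snap('top','t6'); print(pball(a),pball(b))
c=[cv2.resize(i['pixels'][v:v+110,u:u+130],None,fx=3,fy=3,interpolation=cv2.INTER_CUBIC) for i,u,v in((a,330,170),(b,200,140))]
cv2.imwrite('pics/c6.png',cv2.convertScaleAbs(np.hstack(c),alpha=1.7))
```

```text
rack mm [-85.3 -89.1] z 137.9 t 16.33 w 0.32 yaw 0.1667 F [1.1 0.1 0.3]
(array([128.61885857, -85.23678176,  25.25519267]), 222) (array([130.07097858, -86.94480452,  26.37998273]), 247)
```

View pics/c6.png

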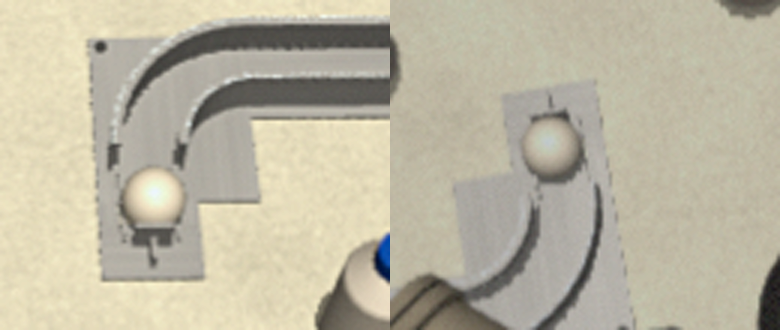

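Ball 1 is seated in the cross slot, at (153,197) and (552,147) in the crops. I'll position above it and grasp.

{"api": "send_rows", "payload": {
  "commands": [
    [3,-0.2,0,0,0,0],
    [4,0,0,0,0,0],
    [4,0,0,0,0,0],
    [4,0,0,0,0,0],
    [3.5,-0.06,0,0,0,0]
  ],
  "grip": -1
}}

```text
t: 16.85
eef_pos: [0.6046, 0.1334, 0.1369]
eef_rot: [[0.986, 0.168, 0.002], [0.168, -0.986, -0.001], [0.002, 0.001, -1.0]]
force: [0.1, -0.7, -0.6]
gripper_width: 0.765
grasp_force: 0.0
```

{"api": "send_rows", "payload": {
  "commands": [
    [2,0,0,0,0,0],
    [0.9,0,0,0,0,0],
    [0,0,0,0,0,0],
    [0,0,0,0,0,0],
    [0,0,0,0,0,0]
  ]
}}

```text
t: 17.27
eef_pos: [0.6288, 0.1374, 0.1367]
eef_rot: [[0.986, 0.166, -0.001], [0.166, -0.986, -0.0], [-0.001, 0.0, -1.0]]
force: [0.2, -0.4, -0.0]
gripper_width: 0.999
grasp_force: 0.0
```

```bash
python3 -c "
from m import *
rk()"
```

```text
rack mm [128.7 -87.1] z 136.7 t 17.27 w 1.0 yaw 0.1668 F [ 0.2 -0.4 -0. ]
```

Now down 12.7 cm, close, lift.

{"api": "send_rows", "payload": {
  "commands": [
    [0,0,2,0,0,0],
    [0,0,3,0,0,0],
    [0,0,3,0,0,0],
    [0,0,2,0,0,0],
    [0,0,1,0,0,0]
  ]
}}

```text
t: 17.68
eef_pos: [0.6266, 0.1381, 0.0244]
eef_rot: [[0.986, 0.166, -0.004], [0.166, -0.986, -0.0], [-0.004, -0.001, -1.0]]
force: [-0.3, -0.4, 0.6]
gripper_width: 1.0
grasp_force: 0.0
```

{"api": "send_rows", "payload": {
  "commands": [
    [0,0,0.8,0,0,0],
    [0,0,0.6,0,0,0],
    [0,0,0.2,0,0,0],
    [0,0,0,0,0,0],
    [0,0,0,0,0,0]
  ]
}}

```text
t: 18.1
eef_pos: [0.6299, 0.1378, 0.012]
eef_rot: [[0.986, 0.166, 0.002], [0.166, -0.986, 0.0], [0.002, 0.0, -1.0]]
force: [0.5, -0.4, 1.2]
gripper_width: 1.0
grasp_force: 0.0
```

{"api": "send_rows", "payload": {
  "commands": [
    [0,0,0,0,0,0],
    [0,0,0,0,0,0],
    [0,0,0,0,0,0],
    [0,0,0,0,0,0],
    [0,0,0,0,0,0]
  ],
  "grip": 1
}}

```text
t: 18.52
eef_pos: [0.6293, 0.1378, 0.0111]
eef_rot: [[0.986, 0.166, 0.0], [0.166, -0.986, 0.0], [0.0, -0.0, -1.0]]
force: [0.4, -0.4, -0.5]
gripper_width: 0.687
grasp_force: 0.0
```

{"api": "send_rows", "payload": {
  "commands": [
    [0,0,0,0,0,0],
    [0,0,0,0,0,0],
    [0,0,0,0,0,0],
    [0,0,0,0,0,0],
    [0,0,0,0,0,0]
  ]
}}

```text
t: 18.93
eef_pos: [0.6292, 0.1378, 0.011]
eef_rot: [[0.986, 0.166, -0.0], [0.166, -0.986, 0.0], [-0.0, -0.0, -1.0]]
force: [0.4, -0.3, 0.5]
gripper_width: 0.522
grasp_force: 30.0
```

{"api": "send_rows", "payload": {
  "commands": [
    [0,0,-0.3,0,0,0],
    [0,0,-0.6,0,0,0],
    [0,0,-1,0,0,0],
    [0,0,-1,0,0,0],
    [0,0,-1,0,0,0]
  ]
}}

```text
t: 19.35
eef_pos: [0.6294, 0.1376, 0.0513]
eef_rot: [[0.986, 0.166, 0.001], [0.166, -0.986, -0.0], [0.001, 0.0, -1.0]]
force: [0.4, -0.1, -2.4]
gripper_width: 0.523
grasp_force: 30.0
```

```bash
python3 -c "
from m import *
rk()"
```

```text
rack mm [129.3 -87. ] z 51.3 t 19.35 w 0.52 yaw 0.167 F [ 0.4 -0.1 -2.4]
```

{"api": "send_rows", "payload": {
  "commands": [
    [0,0,-2,0,0,0],
    [0,0,-3.5,0,0,0],
    [0,0,-4,0,0,0],
    [0,0,-3.5,0,0,0],
    [0,0,-2,0,0,0]
  ]
}}

```text
t: 19.77
eef_pos: [0.631, 0.1369, 0.2056]
eef_rot: [[0.986, 0.166, 0.006], [0.166, -0.986, 0.0], [0.006, 0.001, -1.0]]
force: [0.2, -0.4, -2.6]
gripper_width: 0.513
grasp_force: 30.0
```

{"api": "send_rows", "payload": {
  "commands": [
    [-0.4,1.1,0,0,0,0],
    [-0.9,2.3,0,0,0,0],
    [-1,2.7,0,0,0,0],
    [-1,2.7,0,0,0,0],
    [-1,2.7,0,0,0,0]
  ]
}}

```text
t: 20.18
eef_pos: [0.6044, 0.0155, 0.1993]
eef_rot: [[0.986, 0.166, -0.002], [0.166, -0.986, -0.0], [-0.002, -0.0, -1.0]]
force: [1.1, -0.4, -1.9]
gripper_width: 0.52
grasp_force: 30.0
```

{"api": "send_rows", "payload": {
  "commands": [
    [-1,2.7,0,0,0,0],
    [-1,2.7,0,0,0,0],
    [-1,2.7,0,0,0,0],
    [-1,2.7,0,0,0,0],
    [-1,2.7,0,0,0,0]
  ]
}}

```text
t: 20.6
eef_pos: [0.5773, -0.1259, 0.1993]
eef_rot: [[0.986, 0.166, -0.002], [0.166, -0.986, 0.0], [-0.002, -0.001, -1.0]]
force: [0.1, -0.0, -3.2]
gripper_width: 0.521
grasp_force: 30.0
```

{"api": "send_rows", "payload": {
  "commands": [
    [-1,2.7,0,0,0,0],
    [-1,2.7,0,0,0,0],
    [-1,2.7,0,0,0,0],
    [-1,2.7,0,0,0,0],
    [-1,2.7,0,0,0,0]
  ]
}}

```text
t: 21.02
eef_pos: [0.5504, -0.2672, 0.1993]
eef_rot: [[0.986, 0.165, -0.002], [0.165, -0.986, 0.001], [-0.001, -0.001, -1.0]]
force: [0.5, -0.4, -1.7]
gripper_width: 0.521
grasp_force: 30.0
```

{"api": "send_rows", "payload": {
  "commands": [
    [-1,2.7,0,0,0,0],
    [-1,2.4,0,0,0,0],
    [-0.6,1.3,0,0,0,0],
    [-0.2,0.4,0,0,0,0],
    [0,0,0,0,0,0]
  ]
}}

```text
t: 21.43
eef_pos: [0.5341, -0.3388, 0.1995]
eef_rot: [[0.987, 0.163, -0.001], [0.163, -0.987, 0.0], [-0.001, -0.0, -1.0]]
force: [0.8, 0.4, -1.6]
gripper_width: 0.516
grasp_force: 30.0
```

```bash
cat >> m.py <<'E'
def to(x,y,z):
    s=monitor.get_state(); e=s['eef_pos']; print('at',e.round(4),'move cm',(s['eef_rot'].T@(np.array([x,y,z])-e)*100).round(2))
E
python3 -c "
from m import *
to(.528,-.377,.04)"
```

```text
at [ 0.5341 -0.3388  0.1995] move cm [-1.21  3.68 15.95]
```

{"api": "send_rows", "payload": {
  "commands": [
    [-0.6,1.2,0,0,0,0],
    [-0.6,1.6,0,0,0,0],
    [0,0.8,0,0,0,0],
    [0,0,0,0,0,0],
    [0,0,0,0,0,0]
  ]
}}

```text
t: 21.85
eef_pos: [0.5305, -0.3743, 0.1997]
eef_rot: [[0.986, 0.167, -0.0], [0.167, -0.986, 0.001], [0.0, -0.001, -1.0]]
force: [0.8, 0.3, -1.6]
gripper_width: 0.521
grasp_force: 30.0
```

```bash
python3 -c "
from m import *
to(.528,-.377,.035)"
```

```text
at [ 0.5305 -0.3743  0.1997] move cm [-0.29  0.24 16.47]
```

{"api": "send_rows", "payload": {
  "commands": [
    [-0.2,0.2,2,0,0,0],
    [0,0,3,0,0,0],
    [0,0,3,0,0,0],
    [0,0,2.5,0,0,0],
    [0,0,2,0,0,0]
  ]
}}

```text
t: 22.27
eef_pos: [0.5288, -0.3743, 0.0725]
eef_rot: [[0.986, 0.169, -0.001], [0.169, -0.986, 0.003], [-0.001, -0.003, -1.0]]
force: [-0.5, 0.3, -1.8]
gripper_width: 0.521
grasp_force: 30.0
```

{"api": "send_rows", "payload": {
  "commands": [
    [0,0,1.5,0,0,0],
    [0,0,1.2,0,0,0],
    [0,0,0.8,0,0,0],
    [0,0,0.4,0,0,0],
    [0,0,0,0,0,0]
  ]
}}

```text
t: 22.68
eef_pos: [0.5286, -0.377, 0.0357]
eef_rot: [[0.986, 0.167, -0.0], [0.167, -0.986, 0.0], [-0.0, -0.0, -1.0]]
force: [0.5, 0.2, -2.3]
gripper_width: 0.518
grasp_force: 30.0
```

{"api": "send_rows", "payload": {
  "commands": [
    [0,0,0,0,0,0],
    [0,0,0,0,0,0],
    [0,0,0,0,0,0],
    [0,0,0,0,0,0],
    [0,0,0,0,0,0]
  ],
  "grip": -0.25
}}

```text
t: 23.1
eef_pos: [0.5289, -0.3775, 0.0367]
eef_rot: [[0.986, 0.166, 0.001], [0.166, -0.986, -0.001], [0.001, 0.001, -1.0]]
force: [-1.2, -0.9, -0.0]
gripper_width: 0.627
grasp_force: 0.0
```

{"api": "send_rows", "payload": {
  "commands": [
    [0,0,-1.5,0,0,0],
    [0,0,-3,0,0,0],
    [0,0,-4,0,0,0],
    [0,0,-4,0,0,0],
    [0,0,-4,0,0,0]
  ]
}}

```text
t: 23.52
eef_pos: [0.5279, -0.3773, 0.2039]
eef_rot: [[0.986, 0.166, -0.0], [0.166, -0.986, -0.001], [-0.0, 0.001, -1.0]]
force: [0.9, 0.3, -0.4]
gripper_width: 0.625
grasp_force: 0.0
```

{"api": "send_rows", "payload": {
  "commands": [
    [0,-3,0,0,0,0],
    [0,-4,0,0,0,0],
    [0,-4,0,0,0,0],
    [0,-4,0,0,0,0],
    [0,-4,0,0,0,0]
  ],
  "grip": 1
}}

```text
t: 23.93
eef_pos: [0.4963, -0.1884, 0.2021]
eef_rot: [[0.986, 0.165, 0.001], [0.165, -0.986, 0.0], [0.001, -0.0, -1.0]]
force: [1.7, 0.7, -0.5]
gripper_width: 0.304
grasp_force: 0.0
```

{"api": "send_rows", "payload": {
  "commands": [
    [0,-4,0,0,0,0],
    [0,-4,0,0,0,0],
    [0,-4,0,0,0,0],
    [0,-4,0,0,0,0],
    [0,-4,0,0,0,0]
  ]
}}

```text
t: 24.35
eef_pos: [0.4631, 0.009, 0.2021]
eef_rot: [[0.986, 0.166, 0.001], [0.166, -0.986, 0.001], [0.001, -0.001, -1.0]]
force: [0.8, 1.0, 0.2]
gripper_width: 0.002
grasp_force: 0.0
```

Run:
```python
from m import *
rk(); b=snap('top','t7'); a=snap('scene','s7'); print(lidc(a,.484,-.124,.021),lidc(b,.484,-.124,.021))
c=[cv2.resize(i['pixels'][v:v+150,u:u+190],None,fx=2,fy=2,interpolation=cv2.INTER_CUBIC) for i,u,v in((a,120,110),(b,340,150))]
cv2.imwrite('pics/c7.png',cv2.convertScaleAbs(np.hstack(c),alpha=1.7))
for im in(a,b):
    C=cloud(im); m=(np.abs(C[...,2]-.108)<.006)&(np.hypot(C[...,0]-.553,C[...,1]+.372)<.12)
    P=np.array([pt(im,u,v,.108) for u,v in disc(m)]); print('rim',circ(P))
```

```text
rack mm [ -56.  -186.1] z 202.1 t 24.35 w 0.0 yaw 0.1664 F [0.8 1.  0.2]
((array([ 0.48379829, -0.1229484 ]), np.float64(0.0750015154143052)), np.float64(0.019941787582917314)) ((array([ 0.47934298, -0.13147052]), np.float64(0.06184690856195478)), np.float64(0.020911960610612956))
rim (array([ 0.55370401, -0.37193003]), np.float64(0.07414875642394186))
rim (array([ 0.5515391 , -0.37371493]), np.float64(0.07441713019151944))
```

View pics/c7.png

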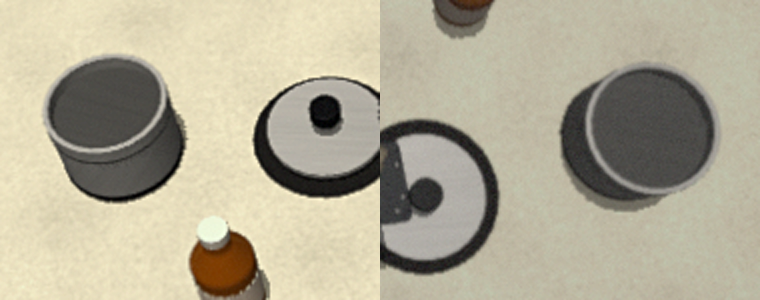

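The jar stays put, but its interior looks uniformly grey at (108,110) and (650,130) with no ball visible, so I'll check depth and brightness there.

Run:
```python
from m import *
for t in('s2','s7','t2','t7'):
    im=load(t); C=cloud(im); m=np.hypot(C[...,0]-.5526,C[...,1]+.3729)<.066; m2=m&(C[...,2]<.1)
    z=C[...,2][m2]; print(t,m.sum(),m2.sum(),np.percentile(z,[0,5,25,50,75,95,100]).round(3) if len(z) else '',im['pixels'][m2].max(1).max() if len(z) else '')
    print(C[...,2][205:225,482].round(3).tolist() if t[0]=='t' else C[...,2][155:180,176].round(3).tolist())
a,b=load('t2'),load('t7'); d=np.abs(a['pixels'].astype(int)-b['pixels'])[180:250,430:515].max(2); print(d.max())
```

```text
s2 1585 1579 [0.082 0.085 0.087 0.089 0.09  0.092 0.094] 87
[0.09, 0.091, 0.089, 0.087, 0.091, 0.088, 0.086, 0.088, 0.088, 0.088, 0.089, 0.09, 0.092, 0.091, 0.09, 0.087, 0.087, 0.087, 0.088, 0.086, 0.091, 0.087, 0.087, 0.088, 0.091]
s7 1598 1587 [0.082 0.086 0.087 0.089 0.09  0.092 0.098] 88
[0.09, 0.088, 0.09, 0.088, 0.09, 0.089, 0.087, 0.089, 0.086, 0.088, 0.089, 0.089, 0.089, 0.089, 0.091, 0.087, 0.088, 0.087, 0.086, 0.09, 0.088, 0.091, 0.09, 0.089, 0.088]
t2 2523 2519 [0.083 0.086 0.088 0.089 0.09  0.092 0.095] 87
[0.09, 0.091, 0.093, 0.087, 0.089, 0.088, 0.087, 0.089, 0.088, 0.088, 0.089, 0.088, 0.092, 0.088, 0.09, 0.091, 0.088, 0.089, 0.087, 0.092]
t7 2525 2522 [0.083 0.086 0.088 0.089 0.09  0.092 0.095] 86
[0.087, 0.089, 0.09, 0.09, 0.091, 0.088, 0.09, 0.088, 0.088, 0.09, 0.09, 0.087, 0.091, 0.087, 0.088, 0.09, 0.088, 0.09, 0.087, 0.089]
13
```

The interior is a render artefact: it is an opaque surface at z 0.089, the same before and after, and the fingers went far below it without force. So ball 1 is inside the jar. Next is the rear ball.

{"api": "send_rows", "payload": {
  "commands": [
    [0.4,-2,0,0,0,0],
    [0.4,-3,0,0,0,0],
    [0.5,-3,0,0,0,0],
    [0.5,-3,0,0,0,0],
    [0.5,-3,0,0,0,0]
  ]
}}

```text
t: 24.87
eef_pos: [0.4634, 0.1499, 0.2021]
eef_rot: [[0.986, 0.165, 0.001], [0.165, -0.986, 0.001], [0.001, -0.001, -1.0]]
force: [-0.3, -0.3, -0.2]
gripper_width: 0.006
grasp_force: 0.0
```

{"api": "send_rows", "payload": {
  "commands": [
    [0.5,-3,0,0,0,0],
    [0.5,-3,0,0,0,0],
    [0.5,-3,0,0,0,0],
    [0.5,-3,0,0,0,0],
    [0.5,-3,0,0,0,0]
  ]
}}

```text
t: 25.28
eef_pos: [0.4632, 0.3022, 0.2022]
eef_rot: [[0.986, 0.166, 0.001], [0.166, -0.986, 0.001], [0.001, -0.001, -1.0]]
force: [-0.1, 0.2, -0.9]
gripper_width: 0.004
grasp_force: 0.0
```

{"api": "send_rows", "payload": {
  "commands": [
    [0.5,-3,0,0,0,0],
    [0.4,-3,0,0,0,0],
    [0.3,-2,0,0,0,0],
    [0.1,-0.6,0,0,0,0],
    [0,0,0,0,0,0]
  ]
}}

```text
t: 25.7
eef_pos: [0.4614, 0.3891, 0.2013]
eef_rot: [[0.986, 0.169, 0.001], [0.169, -0.986, 0.0], [0.001, 0.0, -1.0]]
force: [-0.1, -1.4, -0.1]
gripper_width: 0.003
grasp_force: 0.0
```

Run:
```python
from m import *
rk(); im=snap('scene','s8'); cv2.imwrite('pics/c8.png',cv2.convertScaleAbs(cv2.resize(im['pixels'][100:250,350:525],None,fx=4,fy=4,interpolation=cv2.INTER_CUBIC),alpha=1.7))
for n,t in((im,'s'),(load('t7'),'t')):
    C=cloud(n).reshape(-1,3); C[:,:2]=(C[:,:2]-RO)@RR; b=C[(abs(C[:,0])<.021)&(abs(C[:,1]-.145)<.03)&(C[:,2]>.036)&(C[:,2]<.058)]
    r=least_squares(lambda s:np.linalg.norm(b-s,axis=1)-.025,[0,.145,.029],loss='soft_l1',f_scale=.002); print(r.x*1e3,len(b))
```

```text
rack mm [  5.4 188.9] z 201.3 t 25.7 w 0.0 yaw 0.1695 F [-0.1 -1.4 -0.1]
[ -1.56252121 148.99695967  28.01854936] 229
[ -0.89696087 148.77246419  28.43350618] 300
```

View pics/c8.png

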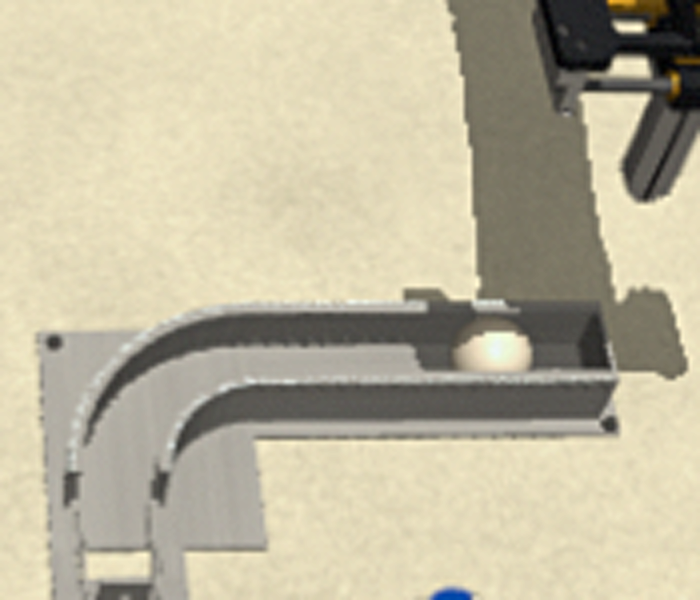

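Only the rear ball remains in the rack, at (492,348) in the crop. I'll adjust and descend behind it.

{"api": "send_rows", "payload": {
  "commands": [
    [0,0,1,0,0,0],
    [0,0,3,0,0,0],
    [0,0,3,0,0,0],
    [0,0,3,0,0,0],
    [0,0,1,0,0,0]
  ]
}}

```text
t: 26.17
eef_pos: [0.459, 0.3849, 0.0872]
eef_rot: [[0.987, 0.163, -0.005], [0.163, -0.987, -0.004], [-0.006, 0.003, -1.0]]
force: [-0.9, -0.4, -0.1]
gripper_width: 0.005
grasp_force: 0.0
```

{"api": "send_rows", "payload": {
  "commands": [
    [0,0,0.5,0,0,0],
    [0,0,0,0,0,0],
    [0,0,0,0,0,0],
    [0,0,0,0,0,0],
    [0,0,0,0,0,0]
  ]
}}

```text
t: 26.58
eef_pos: [0.4621, 0.3887, 0.0875]
eef_rot: [[0.986, 0.167, 0.002], [0.167, -0.986, 0.002], [0.002, -0.001, -1.0]]
force: [-0.2, -0.4, -0.3]
gripper_width: 0.004
grasp_force: 0.0
```

```bash
python3 -c "
from m import *
rk()"
```

```text
rack mm [  6.1 188.4] z 87.5 t 26.58 w 0.0 yaw 0.1673 F [-0.2 -0.4 -0.3]
```

{"api": "send_rows", "payload": {
  "commands": [
    [-0.6,-0.75,0,0,0,0],
    [0,0,0.5,0,0,0],
    [0,0,1,0,0,0],
    [0,0,1,0,0,0],
    [0,0,0,0,0,0]
  ]
}}

```text
t: 27.0
eef_pos: [0.4523, 0.394, 0.0584]
eef_rot: [[0.986, 0.167, -0.003], [0.167, -0.986, -0.002], [-0.004, 0.002, -1.0]]
force: [-0.6, -1.4, -0.3]
gripper_width: 0.003
grasp_force: 0.0
```

{"api": "send_rows", "payload": {
  "commands": [
    [0,0,1,0,0,0],
    [0,0,1,0,0,0],
    [0,0,0.8,0,0,0],
    [0,0,0.2,0,0,0],
    [0,0,0,0,0,0]
  ]
}}

```text
t: 27.42
eef_pos: [0.4536, 0.3942, 0.0299]
eef_rot: [[0.986, 0.166, -0.001], [0.166, -0.986, -0.001], [-0.001, 0.001, -1.0]]
force: [0.5, -0.1, -0.4]
gripper_width: 0.004
grasp_force: 0.0
```

```bash
python3 -c "
from m import *
rk()"
```

```text
rack mm [ -1.4 195.2] z 29.9 t 27.42 w 0.0 yaw 0.1669 F [ 0.5 -0.1 -0.4]
```

{"api": "send_rows", "payload": {
  "commands": [
    [0.1,0,0.7,0,0,0],
    [0,0,0.6,0,0,0],
    [0,0.3,0,0,0,0],
    [0,0.5,0,0,0,0],
    [0,0.6,0,0,0,0]
  ]
}}

```text
t: 27.83
eef_pos: [0.4574, 0.3809, 0.0181]
eef_rot: [[0.986, 0.167, 0.0], [0.167, -0.986, 0.0], [0.0, -0.0, -1.0]]
force: [0.2, 1.0, -0.5]
gripper_width: 0.005
grasp_force: 0.1
```

{"api": "send_rows", "payload": {
  "commands": [
    [0,0.7,0,0,0,0],
    [0,0.7,0,0,0,0],
    [0,0.7,0,0,0,0],
    [0,0.7,0,0,0,0],
    [0,0.7,0,0,0,0]
  ]
}}

```text
t: 28.25
eef_pos: [0.4633, 0.3456, 0.0181]
eef_rot: [[0.986, 0.166, 0.0], [0.166, -0.986, 0.0], [0.0, -0.0, -1.0]]
force: [-0.3, -0.7, -0.1]
gripper_width: 0.004
grasp_force: 0.1
```

{"api": "send_rows", "payload": {
  "commands": [
    [0,0.7,0,0,0,0],
    [0,0.7,0,0,0,0],
    [0,0.7,0,0,0,0],
    [0,0.7,0,0,0,0],
    [0,0.7,0,0,0,0]
  ]
}}

```text
t: 28.67
eef_pos: [0.4691, 0.3113, 0.018]
eef_rot: [[0.986, 0.166, 0.0], [0.166, -0.986, 0.0], [0.0, -0.0, -1.0]]
force: [0.3, 0.5, -0.1]
gripper_width: 0.0
grasp_force: 0.1
```

{"api": "send_rows", "payload": {
  "commands": [
    [0,0.7,0,0,0,0],
    [0,0.7,0,0,0,0],
    [0,0.7,0,0,0,0],
    [0,0.7,0,0,0,0],
    [0,0.7,0,0,0,0]
  ]
}}

```text
t: 29.08
eef_pos: [0.4749, 0.2768, 0.018]
eef_rot: [[0.986, 0.166, -0.0], [0.166, -0.986, 0.0], [-0.0, -0.0, -1.0]]
force: [-0.2, 0.3, -0.6]
gripper_width: 0.005
grasp_force: 0.1
```

{"api": "send_rows", "payload": {
  "commands": [
    [0,0.7,0,0,0,0],
    [0,0.7,0,0,0,0],
    [0,0.7,0,0,0,0],
    [0,0.7,0,0,0,0],
    [0,0.7,0,0,0,0]
  ]
}}

```text
t: 29.5
eef_pos: [0.4807, 0.2423, 0.018]
eef_rot: [[0.986, 0.166, -0.0], [0.166, -0.986, -0.0], [-0.0, 0.0, -1.0]]
force: [0.4, 0.2, -0.3]
gripper_width: 0.006
grasp_force: 0.1
```

Run:
```python
from m import *
rk(); im=snap('scene','s9'); cv2.imwrite('pics/c9.png',cv2.convertScaleAbs(cv2.resize(im['pixels'][150:270,340:515],None,fx=4,fy=4,interpolation=cv2.INTER_CUBIC),alpha=1.7))
```

```text
rack mm [ 0.1 40.9] z 18.0 t 29.5 w 0.01 yaw 0.1672 F [ 0.4  0.2 -0.3]
```

View pics/c9.png

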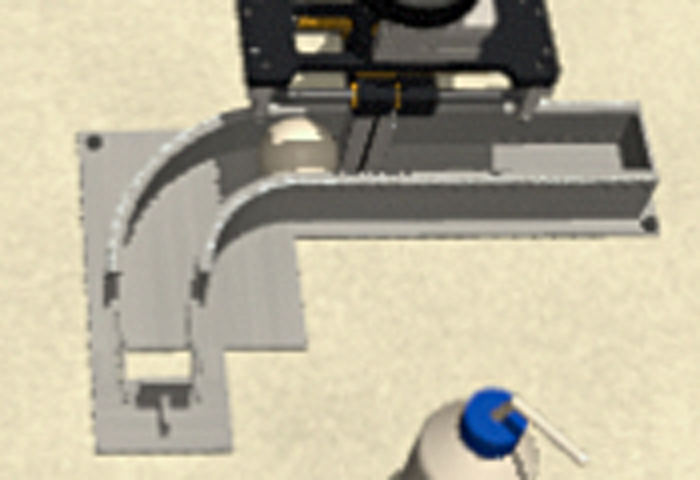

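The ball is at (300,147), ahead of the fingers and entering the bend. I'll continue.

{"api": "send_rows", "payload": {
  "commands": [
    [0,0.7,0,0,0,0],
    [0,0.7,0,0,0,0],
    [0,0.7,0,0,0,0],
    [0,0.7,0,0,0,0],
    [0,0.7,0,0,0,0]
  ]
}}

```text
t: 29.97
eef_pos: [0.4865, 0.2078, 0.018]
eef_rot: [[0.986, 0.166, 0.0], [0.166, -0.986, 0.0], [0.0, -0.0, -1.0]]
force: [0.7, 0.8, -0.3]
gripper_width: 0.006
grasp_force: 0.3
```

{"api": "send_rows", "payload": {
  "commands": [
    [0.02,0.7,0,0,0,0],
    [0.05,0.6,0,0,0,0],
    [0.07,0.5,0,0,0,0],
    [0.13,0.61,0,0,0,0],
    [0.17,0.6,0,0,0,0]
  ]
}}

```text
t: 30.38
eef_pos: [0.4958, 0.1793, 0.0179]
eef_rot: [[0.986, 0.167, -0.0], [0.167, -0.986, 0.0], [-0.0, -0.0, -1.0]]
force: [0.1, 1.0, -0.7]
gripper_width: 0.002
grasp_force: 0.1
```

{"api": "send_rows", "payload": {
  "commands": [
    [0.21,0.59,0,0,0,0],
    [0.26,0.57,0,0,0,0],
    [0.3,0.55,0,0,0,0],
    [0.33,0.53,0,0,0,0],
    [0.37,0.51,0,0,0,0]
  ]
}}

```text
t: 30.8
eef_pos: [0.5153, 0.1543, 0.018]
eef_rot: [[0.986, 0.166, 0.0], [0.166, -0.986, -0.0], [0.0, 0.0, -1.0]]
force: [0.1, -0.3, -0.6]
gripper_width: 0.005
grasp_force: 0.1
```

```bash
python3 -c "
from m import *
rk()"
```

```text
rack mm [ 19.6 -51.6] z 18.0 t 30.8 w 0.0 yaw 0.1672 F [ 0.1 -0.3 -0.6]
```

{"api": "send_rows", "payload": {
  "commands": [
    [0.4,0.48,0,0,0,0],
    [0.44,0.45,0,0,0,0],
    [0.47,0.42,0,0,0,0],
    [0.5,0.39,0,0,0,0],
    [0.52,0.35,0,0,0,0]
  ]
}}

```text
t: 31.22
eef_pos: [0.5419, 0.1378, 0.0179]
eef_rot: [[0.986, 0.166, 0.0], [0.166, -0.986, -0.0], [0.0, 0.0, -1.0]]
force: [-0.8, -0.6, 1.6]
gripper_width: 0.006
grasp_force: 0.1
```

{"api": "send_rows", "payload": {
  "commands": [
    [0.54,0.31,0,0,0,0],
    [0.56,0.28,0,0,0,0],
    [0.58,0.24,0,0,0,0],
    [0.6,0.19,0,0,0,0],
    [0.61,0.15,0,0,0,0]
  ]
}}

```text
t: 31.63
eef_pos: [0.5724, 0.1313, 0.0179]
eef_rot: [[0.986, 0.166, 0.0], [0.166, -0.986, -0.0], [-0.0, 0.0, -1.0]]
force: [-0.0, 0.6, 0.8]
gripper_width: 0.004
grasp_force: 0.1
```

{"api": "send_rows", "payload": {
  "commands": [
    [0.5,0.1,0,0,0,0],
    [0.5,0.07,0,0,0,0],
    [0.4,0.02,0,0,0,0],
    [0.3,0,0,0,0,0],
    [0,0,0,0,0,0]
  ]
}}

```text
t: 32.05
eef_pos: [0.5895, 0.1326, 0.0179]
eef_rot: [[0.986, 0.167, 0.001], [0.167, -0.986, -0.0], [0.001, 0.0, -1.0]]
force: [-0.1, -0.2, 0.9]
gripper_width: 0.003
grasp_force: 0.0
```

```bash
python3 -c "
from m import *
rk(); print(pball(snap('scene','s10')))"
```

```text
rack mm [ 89.2 -85.4] z 17.9 t 32.05 w 0.0 yaw 0.1677 F [-0.1 -0.2  0.9]
(array([127.43997637, -84.27409698,  25.64365695]), 233)
```

{"api": "send_rows", "payload": {
  "commands": [
    [-0.5,0,0,0,0,0],
    [-1,0,0,0,0,0],
    [0,0,-1,0,0,0],
    [0,0,-2,0,0,0],
    [0,0,-3,0,0,0]
  ]
}}

```text
t: 32.52
eef_pos: [0.572, 0.1299, 0.0774]
eef_rot: [[0.986, 0.166, -0.004], [0.166, -0.986, -0.001], [-0.004, -0.0, -1.0]]
force: [1.0, 1.0, -0.6]
gripper_width: 0.006
grasp_force: 0.0
```

{"api": "send_rows", "payload": {
  "commands": [
    [0,0,-3,0,0,0],
    [0,0,-3,0,0,0],
    [0,0,0,0,0,0],
    [0,0,0,0,0,0],
    [0,0,0,0,0,0]
  ],
  "grip": -1
}}

```text
t: 32.93
eef_pos: [0.5735, 0.1303, 0.1379]
eef_rot: [[0.986, 0.167, -0.001], [0.167, -0.986, 0.001], [-0.001, -0.001, -1.0]]
force: [0.4, 0.1, -0.7]
gripper_width: 0.321
grasp_force: 0.0
```

{"api": "send_rows", "payload": {
  "commands": [
    [1,0.2,0,0,0,0],
    [1.5,0,0,0,0,0],
    [1.5,0,0,0,0,0],
    [1,0,0,0,0,0],
    [0.4,0,0,0,0,0]
  ]
}}

```text
t: 33.35
eef_pos: [0.6278, 0.137, 0.1362]
eef_rot: [[0.986, 0.167, -0.002], [0.167, -0.986, -0.001], [-0.002, 0.0, -1.0]]
force: [0.4, -0.1, -0.4]
gripper_width: 0.679
grasp_force: 0.0
```

{"api": "send_rows", "payload": {
  "commands": [
    [0,0,0,0,0,0],
    [0,0,0,0,0,0],
    [0,0,0,0,0,0],
    [0,0,0,0,0,0],
    [0,0,0,0,0,0]
  ]
}}

```text
t: 33.77
eef_pos: [0.6271, 0.1369, 0.138]
eef_rot: [[0.986, 0.166, -0.0], [0.166, -0.986, 0.0], [-0.0, -0.0, -1.0]]
force: [0.3, 0.2, -0.1]
gripper_width: 0.998
grasp_force: 0.0
```

```bash
python3 -c "
from m import *
rk(); print(pball(snap('scene','s11')))"
```

```text
rack mm [127.  -87.3] z 138.0 t 33.77 w 1.0 yaw 0.167 F [ 0.3  0.2 -0.1]
(array([128.80944356, -85.58436057,  25.41971605]), 229)
```

{"api": "send_rows", "payload": {
  "commands": [
    [0.15,0,2,0,0,0],
    [0,0,3,0,0,0],
    [0,0,3,0,0,0],
    [0,0,2,0,0,0],
    [0,0,1,0,0,0]
  ]
}}

```text
t: 34.23
eef_pos: [0.6271, 0.1374, 0.0252]
eef_rot: [[0.986, 0.166, -0.004], [0.166, -0.986, -0.0], [-0.004, -0.001, -1.0]]
force: [-0.9, 0.1, -0.7]
gripper_width: 1.005
grasp_force: 0.0
```

{"api": "send_rows", "payload": {
  "commands": [
    [0,0,0.8,0,0,0],
    [0,0,0.6,0,0,0],
    [0,0,0.3,0,0,0],
    [0,0,0,0,0,0],
    [0,0,0,0,0,0]
  ]
}}

```text
t: 34.65
eef_pos: [0.6298, 0.1372, 0.0119]
eef_rot: [[0.986, 0.167, 0.001], [0.167, -0.986, 0.0], [0.001, 0.0, -1.0]]
force: [-0.9, 0.1, -0.5]
gripper_width: 0.999
grasp_force: 0.0
```

{"api": "send_rows", "payload": {
  "commands": [
    [0,0,0,0,0,0],
    [0,0,0,0,0,0],
    [0,0,0,0,0,0],
    [0,0,0,0,0,0],
    [0,0,0,0,0,0]
  ],
  "grip": 1
}}

```text
t: 35.07
eef_pos: [0.6292, 0.1372, 0.0111]
eef_rot: [[0.986, 0.167, 0.0], [0.167, -0.986, 0.0], [0.0, -0.0, -1.0]]
force: [1.2, -0.5, -0.1]
gripper_width: 0.68
grasp_force: 0.0
```

{"api": "send_rows", "payload": {
  "commands": [
    [0,0,0,0,0,0],
    [0,0,0,0,0,0],
    [0,0,0,0,0,0],
    [0,0,0,0,0,0],
    [0,0,0,0,0,0]
  ]
}}

```text
t: 35.48
eef_pos: [0.6291, 0.1372, 0.0109]
eef_rot: [[0.986, 0.166, -0.0], [0.166, -0.986, 0.0], [-0.0, -0.0, -1.0]]
force: [-0.0, -0.1, -0.6]
gripper_width: 0.517
grasp_force: 30.0
```

{"api": "send_rows", "payload": {
  "commands": [
    [0,0,-0.3,0,0,0],
    [0,0,-0.6,0,0,0],
    [0,0,-1,0,0,0],
    [0,0,-1,0,0,0],
    [0,0,-1,0,0,0]
  ]
}}

```text
t: 35.9
eef_pos: [0.6293, 0.137, 0.0513]
eef_rot: [[0.986, 0.166, 0.001], [0.166, -0.986, -0.0], [0.0, 0.0, -1.0]]
force: [-0.2, 0.7, -2.5]
gripper_width: 0.518
grasp_force: 30.0
```

{"api": "send_rows", "payload": {
  "commands": [
    [0,0,-2,0,0,0],
    [0,0,-3.5,0,0,0],
    [0,0,-4,0,0,0],
    [0,0,-3.5,0,0,0],
    [0,0,-2,0,0,0]
  ]
}}

```text
t: 36.32
eef_pos: [0.6309, 0.1362, 0.2056]
eef_rot: [[0.986, 0.166, 0.006], [0.166, -0.986, 0.0], [0.006, 0.001, -1.0]]
force: [0.1, -0.1, -2.8]
gripper_width: 0.518
grasp_force: 30.0
```

{"api": "send_rows", "payload": {
  "commands": [
    [-0.3,1.1,0,0,0,0],
    [-0.7,2.3,0,0,0,0],
    [-0.7,2.7,0,0,0,0],
    [-0.7,2.7,0,0,0,0],
    [-0.7,2.7,0,0,0,0]
  ]
}}

```text
t: 36.73
eef_pos: [0.6163, 0.0169, 0.1993]
eef_rot: [[0.986, 0.166, -0.002], [0.166, -0.986, -0.0], [-0.002, -0.0, -1.0]]
force: [0.9, -0.7, -2.5]
gripper_width: 0.522
grasp_force: 30.0
```

{"api": "send_rows", "payload": {
  "commands": [
    [-0.7,2.7,0,0,0,0],
    [-0.7,2.7,0,0,0,0],
    [-0.7,2.7,0,0,0,0],
    [-0.7,2.7,0,0,0,0],
    [-0.7,2.7,0,0,0,0]
  ]
}}

```text
t: 37.15
eef_pos: [0.6041, -0.1221, 0.1992]
eef_rot: [[0.986, 0.166, -0.002], [0.166, -0.986, 0.0], [-0.002, -0.001, -1.0]]
force: [1.7, 0.0, -2.0]
gripper_width: 0.522
grasp_force: 30.0
```

{"api": "send_rows", "payload": {
  "commands": [
    [-0.7,2.7,0,0,0,0],
    [-0.7,2.7,0,0,0,0],
    [-0.7,2.7,0,0,0,0],
    [-0.7,2.7,0,0,0,0],
    [-0.7,2.7,0,0,0,0]
  ]
}}

```text
t: 37.57
eef_pos: [0.592, -0.2609, 0.1992]
eef_rot: [[0.986, 0.165, -0.002], [0.165, -0.986, 0.001], [-0.002, -0.001, -1.0]]
force: [0.7, 0.8, -2.1]
gripper_width: 0.523
grasp_force: 30.0
```

{"api": "send_rows", "payload": {
  "commands": [
    [-0.7,2.7,0,0,0,0],
    [-0.7,2.4,0,0,0,0],
    [-0.4,2,0,0,0,0],
    [-0.2,1.2,0,0,0,0],
    [0,0,0,0,0,0]
  ]
}}

```text
t: 37.98
eef_pos: [0.5854, -0.3483, 0.1995]
eef_rot: [[0.987, 0.162, -0.002], [0.162, -0.987, -0.002], [-0.002, 0.002, -1.0]]
force: [-0.6, 0.3, -2.5]
gripper_width: 0.523
grasp_force: 30.0
```

{"api": "send_rows", "payload": {
  "commands": [
    [0,0,0,0,0,0],
    [0,0,0,0,0,0]
  ]
}}

```text
t: 38.15
eef_pos: [0.5881, -0.3424, 0.1994]
eef_rot: [[0.986, 0.168, -0.0], [0.168, -0.986, 0.002], [0.0, -0.002, -1.0]]
force: [0.4, 0.3, -2.3]
gripper_width: 0.518
grasp_force: 30.0
```

```bash
python3 -c "
from m import *
to(.577,-.369,.058)"
```

```text
at [ 0.5881 -0.3424  0.1994] move cm [-1.54  2.47 14.13]
```

{"api": "send_rows", "payload": {
  "commands": [
    [-0.5,0.8,0,0,0,0],
    [-0.7,1.1,0,0,0,0],
    [-0.3,0.6,0,0,0,0],
    [0,0,0,0,0,0],
    [0,0,0,0,0,0]
  ]
}}

```text
t: 38.57
eef_pos: [0.5765, -0.3725, 0.2001]
eef_rot: [[0.986, 0.165, 0.0], [0.165, -0.986, -0.0], [0.0, 0.0, -1.0]]
force: [-0.3, -0.2, -2.7]
gripper_width: 0.518
grasp_force: 30.0
```

{"api": "send_rows", "payload": {
  "commands": [
    [0,0,2,0,0,0],
    [0,0,2,0,0,0],
    [0,0,1,0,0,0],
    [0,0,0,0,0,0],
    [0,0,0,0,0,0]
  ]
}}

```text
t: 38.98
eef_pos: [0.5772, -0.3713, 0.1498]
eef_rot: [[0.986, 0.167, -0.001], [0.167, -0.986, 0.0], [-0.001, -0.001, -1.0]]
force: [-0.3, -0.2, -2.1]
gripper_width: 0.517
grasp_force: 30.0
```

```bash
python3 -c "
from m import *
to(.577,-.369,.058)"
```

```text
at [ 0.5772 -0.3713  0.1498] move cm [ 0.03 -0.22  9.18]
```

{"api": "send_rows", "payload": {
  "commands": [
    [0,-0.2,1.5,0,0,0],
    [0,0,2.5,0,0,0],
    [0,0,2,0,0,0],
    [0,0,1.5,0,0,0],
    [0,0,0.8,0,0,0]
  ]
}}

```text
t: 39.4
eef_pos: [0.5767, -0.3693, 0.0659]
eef_rot: [[0.986, 0.167, -0.001], [0.167, -0.986, 0.001], [-0.001, -0.001, -1.0]]
force: [-0.5, 0.3, -2.4]
gripper_width: 0.523
grasp_force: 30.0
```

{"api": "send_rows", "payload": {
  "commands": [
    [0,0,0.6,0,0,0],
    [0,0,0.3,0,0,0],
    [0,0,0,0,0,0],
    [0,0,0,0,0,0]
  ]
}}

```text
t: 39.73
eef_pos: [0.5772, -0.3702, 0.0589]
eef_rot: [[0.986, 0.166, 0.001], [0.167, -0.986, -0.001], [0.001, 0.001, -1.0]]
force: [0.4, 0.3, -1.8]
gripper_width: 0.521
grasp_force: 30.0
```

{"api": "send_rows", "payload": {
  "commands": [
    [0,0,0,0,0,0],
    [0,0,0,0,0,0],
    [0,0,0,0,0,0],
    [0,0,0,0,0,0],
    [0,0,0,0,0,0]
  ],
  "grip": -0.25
}}

```text
t: 40.15
eef_pos: [0.577, -0.3699, 0.0584]
eef_rot: [[0.986, 0.166, 0.001], [0.166, -0.986, -0.0], [0.001, 0.001, -1.0]]
force: [0.9, 0.6, -0.7]
gripper_width: 0.625
grasp_force: 0.0
```

{"api": "send_rows", "payload": {
  "commands": [
    [0,0,-1.5,0,0,0],
    [0,0,-3,0,0,0],
    [0,0,-4,0,0,0],
    [0,0,-4,0,0,0],
    [0,0,-3,0,0,0]
  ]
}}

```text
t: 40.57
eef_pos: [0.5769, -0.3708, 0.2177]
eef_rot: [[0.986, 0.166, 0.003], [0.166, -0.986, -0.003], [0.002, 0.003, -1.0]]
force: [0.6, -0.0, 1.2]
gripper_width: 0.625
grasp_force: 0.0
```

{"api": "send_rows", "payload": {
  "commands": [
    [-3,0,0,0,0,0],
    [-4,0,0,0,0,0],
    [-4,0,0,0,0,0],
    [-3,0,0,0,0,0],
    [0,0,0,0,0,0]
  ],
  "grip": -0.6
}}

```text
t: 40.98
eef_pos: [0.431, -0.3955, 0.2154]
eef_rot: [[0.988, 0.156, -0.002], [0.156, -0.988, -0.001], [-0.002, 0.001, -1.0]]
force: [0.2, -0.8, 0.6]
gripper_width: 0.798
grasp_force: 0.0
```

Run:
```python
from m import *
a=snap('scene','s12');b=snap('top','t12'); print(lidc(a,.484,-.124,.021),lidc(b,.484,-.124,.021))
for im in(a,b):
    C=cloud(im); m=(np.abs(C[...,2]-.108)<.006)&(np.hypot(C[...,0]-.553,C[...,1]+.372)<.12)
    P=np.array([pt(im,u,v,.108) for u,v in disc(m)]); print('rim',circ(P))
to(.4835,-.1245,.2)
cv2.imwrite('pics/v12.png',a['pixels'])
```

```text
((array([ 0.51933153, -0.08645417]), np.float64(0.07335063163781008)), np.float64(0.019828762278724765)) ((array([ 0.51782805, -0.08722709]), np.float64(0.07399654856256481)), np.float64(0.02111752127780897))
rim (array([ 0.55365799, -0.37190946]), np.float64(0.07413650161776911))
rim (array([ 0.55154942, -0.37368843]), np.float64(0.07442842087832909))
at [ 0.4381 -0.3937  0.2145] move cm [  8.88 -25.81   1.45]
```

View pics/v12.png

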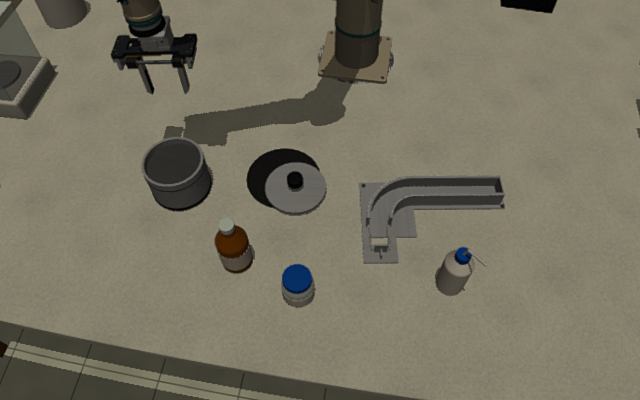

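The lid has been knocked aside: its knob is now at (295,180) and it lies partly off the mat. The rack is empty. I'll measure its pose and tilt.

Run:
```python
from m import *
for t in('s12','t12'):
    im=load(t); C=cloud(im).reshape(-1,3)
    r=np.hypot(C[:,0]-.5186,C[:,1]+.0868)
    d=C[(r<.07)&(r>.03)&(abs(C[:,2]-.02)<.012)]
    s=np.linalg.lstsq(np.c_[d[:,:2]-[.5186,-.0868],np.ones(len(d))],d[:,2],rcond=None)[0]; print(t,'plane',s)
    k=C[(r<.035)&(C[:,2]>.045)]; print('knob',(k.min(0)+k.max(0))/2,k.min(0),k.max(0))
to(.5186,-.0868,.2)
```

```text
s12 plane [ 0.00011089 -0.00325709  0.01995056]
knob [ 0.52127758 -0.08460783  0.05412897] [ 0.49988525 -0.10412686  0.04523592] [ 0.5426699  -0.0650888   0.06302201]
t12 plane [0.00353695 0.00124754 0.02118313]
knob [ 0.51933431 -0.08658426  0.05539221] [ 0.50054445 -0.10564211  0.04615603] [ 0.53812417 -0.06752641  0.06462839]
at [ 0.4381 -0.3937  0.2145] move cm [ 12.96 -28.95   1.46]
```

{"api": "send_rows", "payload": {
  "commands": [
    [0.7,-1.5,0,0,0,0],
    [1.3,-2.9,0,0,0,0],
    [1.3,-2.9,0,0,0,0],
    [1.3,-2.9,0,0,0,0],
    [1.3,-2.9,0,0,0,0]
  ]
}}

```text
t: 41.5
eef_pos: [0.4771, -0.2518, 0.2132]
eef_rot: [[0.986, 0.169, 0.001], [0.169, -0.986, 0.0], [0.001, 0.0, -1.0]]
force: [0.9, 0.4, -0.3]
gripper_width: 0.801
grasp_force: 0.0
```

{"api": "send_rows", "payload": {
  "commands": [
    [1.3,-2.9,0,0,0,0],
    [1.3,-2.9,0,0,0,0],
    [1.3,-2.9,0,0,0,0],
    [1.3,-2.9,0,0,0,0],
    [1.3,-2.9,0,0,0,0]
  ]
}}

```text
t: 41.92
eef_pos: [0.5168, -0.0972, 0.2133]
eef_rot: [[0.986, 0.169, 0.001], [0.169, -0.986, 0.0], [0.001, -0.0, -1.0]]
force: [-0.1, -0.2, -0.3]
gripper_width: 0.801
grasp_force: 0.0
```

{"api": "send_rows", "payload": {
  "commands": [
    [0.5,-1.3,2,0,0,0],
    [0,0,2,0,0,0],
    [0,0,0,0,0,0],
    [0,0,0,0,0,0],
    [0,0,0,0,0,0]
  ]
}}

```text
t: 42.33
eef_pos: [0.5187, -0.0872, 0.1739]
eef_rot: [[0.986, 0.166, 0.001], [0.166, -0.986, -0.001], [0.001, 0.001, -1.0]]
force: [0.6, -0.4, 0.4]
gripper_width: 0.8
grasp_force: 0.0
```

```bash
python3 -c "
from m import *
to(.5186,-.0868,.031); rk()"
```

```text
at [ 0.5187 -0.0872  0.1739] move cm [-0.02 -0.06 14.29]
rack mm [ -17.1 -290.3] z 173.9 t 42.33 w 0.8 yaw 0.1669 F [ 0.6 -0.4  0.4]
```

{"api": "send_rows", "payload": {
  "commands": [
    [0,0,2,0,0,0],
    [0,0,3,0,0,0],
    [0,0,3,0,0,0],
    [0,0,2.5,0,0,0],
    [0,0,1.5,0,0,0]
  ]
}}

```text
t: 42.75
eef_pos: [0.5179, -0.0871, 0.0519]
eef_rot: [[0.986, 0.165, -0.0], [0.165, -0.986, 0.0], [-0.0, -0.0, -1.0]]
force: [-0.0, -0.2, -0.3]
gripper_width: 0.8
grasp_force: 0.0
```

{"api": "send_rows", "payload": {
  "commands": [
    [0,0,1,0,0,0],
    [0,0,0.8,0,0,0],
    [0,0,0.4,0,0,0],
    [0,0,0,0,0,0],
    [0,0,0,0,0,0]
  ]
}}

```text
t: 43.17
eef_pos: [0.5184, -0.0869, 0.0317]
eef_rot: [[0.986, 0.166, 0.001], [0.166, -0.986, -0.0], [0.001, 0.0, -1.0]]
force: [-0.1, -0.6, -0.5]
gripper_width: 0.798
grasp_force: 0.0
```

{"api": "send_rows", "payload": {
  "commands": [
    [0,0,0,0,0,0],
    [0,0,0,0,0,0],
    [0,0,0,0,0,0],
    [0,0,0,0,0,0],
    [0,0,0,0,0,0]
  ],
  "grip": 1
}}

```text
t: 43.58
eef_pos: [0.5179, -0.0864, 0.0312]
eef_rot: [[0.986, 0.167, 0.0], [0.167, -0.986, 0.0], [0.0, 0.0, -1.0]]
force: [0.8, -1.1, -0.5]
gripper_width: 0.48
grasp_force: 0.0
```

{"api": "send_rows", "payload": {
  "commands": [
    [0,0,0,0,0,0],
    [0,0,0,0,0,0],
    [0,0,0,0,0,0],
    [0,0,0,0,0,0],
    [0,0,0,0,0,0]
  ]
}}

```text
t: 44.0
eef_pos: [0.5178, -0.0864, 0.0311]
eef_rot: [[0.986, 0.167, 0.0], [0.167, -0.986, 0.0], [0.0, -0.0, -1.0]]
force: [-0.5, 0.8, 3.0]
gripper_width: 0.42
grasp_force: 30.0
```

```bash
python3 -c "
from m import *
to(.5526,-.3729,.188)"
```

```text
at [ 0.5178 -0.0864  0.0311] move cm [ -1.34  28.83 -15.7 ]
```

{"api": "send_rows", "payload": {
  "commands": [
    [0,0,-0.5,0,0,0],
    [0,0,-1,0,0,0],
    [0,0,-2,0,0,0],
    [0,0,-3,0,0,0],
    [0,0,-3,0,0,0]
  ]
}}

```text
t: 44.42
eef_pos: [0.5164, -0.0866, 0.1267]
eef_rot: [[0.986, 0.166, -0.003], [0.166, -0.986, -0.0], [-0.003, -0.0, -1.0]]
force: [1.2, 0.4, -4.8]
gripper_width: 0.415
grasp_force: 30.0
```

{"api": "send_rows", "payload": {
  "commands": [
    [0,0,-3,0,0,0],
    [0,0,-2,0,0,0],
    [0,0,-1.2,0,0,0],
    [0,0,0,0,0,0],
    [0,0,0,0,0,0]
  ]
}}

```text
t: 44.83
eef_pos: [0.5174, -0.086, 0.1877]
eef_rot: [[0.986, 0.167, -0.0], [0.167, -0.986, 0.001], [-0.0, -0.001, -1.0]]
force: [-0.0, -0.9, -4.3]
gripper_width: 0.418
grasp_force: 30.0
```

{"api": "send_rows", "payload": {
  "commands": [
    [0,0.6,0,0,0,0],
    [-0.1,1.2,0,0,0,0],
    [-0.1,1.8,0,0,0,0],
    [-0.1,2,0,0,0,0],
    [-0.1,2,0,0,0,0]
  ]
}}

```text
t: 45.25
eef_pos: [0.5255, -0.1628, 0.1861]
eef_rot: [[0.986, 0.167, -0.003], [0.167, -0.986, 0.001], [-0.003, -0.001, -1.0]]
force: [-0.4, 0.1, -4.0]
gripper_width: 0.42
grasp_force: 30.0
```

{"api": "send_rows", "payload": {
  "commands": [
    [-0.1,2,0,0,0,0],
    [-0.1,2,0,0,0,0],
    [-0.1,2,0,0,0,0],
    [-0.1,2,0,0,0,0],
    [-0.1,2,0,0,0,0]
  ]
}}

```text
t: 45.67
eef_pos: [0.537, -0.2625, 0.1858]
eef_rot: [[0.986, 0.166, -0.003], [0.166, -0.986, 0.001], [-0.003, -0.002, -1.0]]
force: [-0.1, 0.1, -5.5]
gripper_width: 0.422
grasp_force: 30.0
```

{"api": "send_rows", "payload": {
  "commands": [
    [-0.1,2,0,0,0,0],
    [-0.1,2,0,0,0,0],
    [-0.1,2,0,0,0,0],
    [-0.1,1.8,0,0,0,0],
    [0,1.4,0,0,0,0]
  ]
}}

```text
t: 46.08
eef_pos: [0.5479, -0.355, 0.1856]
eef_rot: [[0.986, 0.164, -0.003], [0.164, -0.986, 0.001], [-0.003, -0.001, -1.0]]
force: [0.4, 0.4, -3.7]
gripper_width: 0.419
grasp_force: 30.0
```

{"api": "send_rows", "payload": {
  "commands": [
    [0,0.8,0,0,0,0],
    [0,0.4,0,0,0,0],
    [0,0,0,0,0,0],
    [0,0,0,0,0,0],
    [0,0,0,0,0,0]
  ]
}}

```text
t: 46.5
eef_pos: [0.5517, -0.3633, 0.1875]
eef_rot: [[0.986, 0.168, -0.001], [0.168, -0.986, 0.002], [-0.0, -0.002, -1.0]]
force: [0.4, -0.3, -4.2]
gripper_width: 0.418
grasp_force: 30.0
```

```bash
python3 -c "
from m import *
to(.5526,-.3729,.150)"
```

```text
at [ 0.5517 -0.3633  0.1875] move cm [-0.07  0.96  3.74]
```

{"api": "send_rows", "payload": {
  "commands": [
    [0,0.5,0,0,0,0],
    [0,0.45,0,0,0,0],
    [0,0,0,0,0,0],
    [0,0,0,0,0,0],
    [0,0,0,0,0,0]
  ]
}}

```text
t: 46.92
eef_pos: [0.5531, -0.3741, 0.188]
eef_rot: [[0.986, 0.166, -0.0], [0.166, -0.986, 0.0], [0.0, -0.0, -1.0]]
force: [0.9, 1.1, -3.8]
gripper_width: 0.42
grasp_force: 30.0
```

{"api": "send_rows", "payload": {
  "commands": [
    [0,0,0.8,0,0,0],
    [0,0,0.8,0,0,0],
    [0,0,0.4,0,0,0],
    [0,0,0,0,0,0],
    [0,0,0,0,0,0]
  ]
}}

```text
t: 47.33
eef_pos: [0.5529, -0.3738, 0.1672]
eef_rot: [[0.986, 0.166, -0.001], [0.166, -0.986, 0.001], [-0.001, -0.001, -1.0]]
force: [-0.2, -0.5, -4.8]
gripper_width: 0.417
grasp_force: 30.0
```

Run:
```python
from m import *
to(.5526,-.3729,.150); s=monitor.get_state(); z=s['eef_pos'][2]-.010; e=s['eef_pos']
for n in('scene','top'):
    im=snap(n,n+'13'); C=cloud(im); m=(np.abs(C[...,2]-z)<.006)&(np.hypot(C[...,0]-.553,C[...,1]+.373)<.1)
    c=disc(m); P=np.array([pt(im,u,v,z) for u,v in c])[:,:2]
    q=P[np.hypot(*(P-e[:2]).T)>.068]
    f=least_squares(lambda s:np.hypot(*(q-s).T)-.0755,e[:2],loss='soft_l1',f_scale=.001); print(n,f.x,len(P),len(q),np.median(C[m][:,2]),z)
    p=C[m]; pl=np.linalg.lstsq(np.c_[p[:,:2]-e[:2],np.ones(len(p))],p[:,2],rcond=None)[0]; print('plane',pl)
```

```text
at [ 0.5529 -0.3738  0.1672] move cm [-0.01 -0.1   1.72]
scene [ 0.55635859 -0.37084082] 210 145 0.1562415107370586 0.15723769959471146
plane [0.0016432  0.00358515 0.15614826]
top [ 0.55403291 -0.37344101] 114 60 0.15789193151798275 0.15723769959471146
plane [-0.01397163 -0.00770398  0.15880924]
```

The lid is about 2.5 mm ahead in tool x, so I'll correct that and lower gently.

{"api": "send_rows", "payload": {
  "commands": [
    [-0.2,-0.05,0,0,0,0],
    [0,0,0.8,0,0,0],
    [0,0,0.8,0,0,0],
    [0,0,0.4,0,0,0],
    [0,0,0,0,0,0]
  ]
}}

```text
t: 47.85
eef_pos: [0.5504, -0.373, 0.1461]
eef_rot: [[0.986, 0.166, -0.002], [0.166, -0.986, 0.002], [-0.002, -0.002, -1.0]]
force: [0.6, 0.2, -4.8]
gripper_width: 0.418
grasp_force: 30.0
```

{"api": "send_rows", "payload": {
  "commands": [
    [0,0,0.4,0,0,0],
    [0,0,0.4,0,0,0],
    [0,0,0.4,0,0,0],
    [0,0,0.2,0,0,0],
    [0,0,0,0,0,0]
  ]
}}

```text
t: 48.27
eef_pos: [0.5508, -0.3736, 0.1332]
eef_rot: [[0.986, 0.166, -0.001], [0.166, -0.986, 0.001], [-0.001, -0.001, -1.0]]
force: [-0.0, 0.6, -5.5]
gripper_width: 0.419
grasp_force: 30.0
```

{"api": "send_rows", "payload": {
  "commands": [
    [0,0,0.2,0,0,0],
    [0,0,0.2,0,0,0],
    [0,0,0.1,0,0,0],
    [0,0,0,0,0,0],
    [0,0,0,0,0,0]
  ]
}}

```text
t: 48.68
eef_pos: [0.5511, -0.374, 0.1289]
eef_rot: [[0.986, 0.166, -0.0], [0.166, -0.986, 0.0], [-0.0, -0.0, -1.0]]
force: [-0.0, 0.0, -3.6]
gripper_width: 0.422
grasp_force: 30.0
```

{"api": "send_rows", "payload": {
  "commands": [
    [0,0,0.1,0,0,0],
    [0,0,0,0,0,0]
  ]
}}

```text
t: 48.85
eef_pos: [0.5512, -0.3742, 0.1282]
eef_rot: [[0.986, 0.166, 0.0], [0.166, -0.986, -0.0], [0.0, 0.0, -1.0]]
force: [0.5, 0.2, -3.5]
gripper_width: 0.422
grasp_force: 30.0
```

{"api": "send_rows", "payload": {
  "commands": [
    [0,0,0.1,0,0,0],
    [0,0,0.05,0,0,0],
    [0,0,0,0,0,0],
    [0,0,0,0,0,0]
  ]
}}

```text
t: 49.18
eef_pos: [0.5513, -0.3742, 0.1281]
eef_rot: [[0.986, 0.167, 0.001], [0.167, -0.986, -0.0], [0.001, 0.0, -1.0]]
force: [-0.9, 2.3, 5.7]
gripper_width: 0.417
grasp_force: 30.0
```

Contact; the lid is home. Release, rise and check.

{"api": "send_rows", "payload": {
  "commands": [
    [0,0,0,0,0,0],
    [0,0,0,0,0,0],
    [0,0,0,0,0,0],
    [0,0,0,0,0,0],
    [0,0,0,0,0,0]
  ],
  "grip": -0.7
}}

```text
t: 49.6
eef_pos: [0.5511, -0.3741, 0.1264]
eef_rot: [[0.986, 0.166, 0.0], [0.166, -0.986, -0.0], [-0.0, 0.0, -1.0]]
force: [0.0, -0.2, -0.7]
gripper_width: 0.739
grasp_force: 0.0
```

{"api": "send_rows", "payload": {
  "commands": [
    [0,0,-0.5,0,0,0],
    [0,0,-1.5,0,0,0],
    [0,0,-3,0,0,0],
    [0,0,-3,0,0,0],
    [0,0,-3,0,0,0]
  ]
}}

```text
t: 50.02
eef_pos: [0.5507, -0.374, 0.2378]
eef_rot: [[0.986, 0.166, -0.001], [0.166, -0.986, -0.0], [-0.001, -0.0, -1.0]]
force: [0.1, -0.7, 0.4]
gripper_width: 0.851
grasp_force: 0.0
```

{"api": "send_rows", "payload": {
  "commands": [
    [-2,0,0,0,0,0],
    [-4,0,0,0,0,0],
    [-4,0,0,0,0,0],
    [-4,0,0,0,0,0],
    [0,0,0,0,0,0]
  ]
}}

```text
t: 50.43
eef_pos: [0.4037, -0.3998, 0.238]
eef_rot: [[0.988, 0.155, -0.003], [0.155, -0.988, -0.001], [-0.003, 0.0, -1.0]]
force: [-0.8, -0.2, -0.3]
gripper_width: 0.852
grasp_force: 0.0
```

Run:
```python
from m import *
for n in('scene','top'):
    im=snap(n,n+'14'); print(n,lidc(im,.553,-.373,.118)); C=cloud(im).reshape(-1,3); r=np.hypot(C[:,0]-.553,C[:,1]+.373)
    d=C[(r<.07)&(r>.03)&(abs(C[:,2]-.118)<.01)]
    print(np.linalg.lstsq(np.c_[d[:,:2]-[.553,-.373],np.ones(len(d))],d[:,2],rcond=None)[0])
```

```text
scene ((array([ 0.55462575, -0.37085932]), np.float64(0.07504914074935845)), np.float64(0.11723369709792086))
[0.00405662 0.00398755 0.11733471]
top ((array([ 0.55254914, -0.37271435]), np.float64(0.07537823398266703)), np.float64(0.11809619828270052))
[ 0.0033745  -0.00073239  0.11811408]
```

View pics/scene14.png

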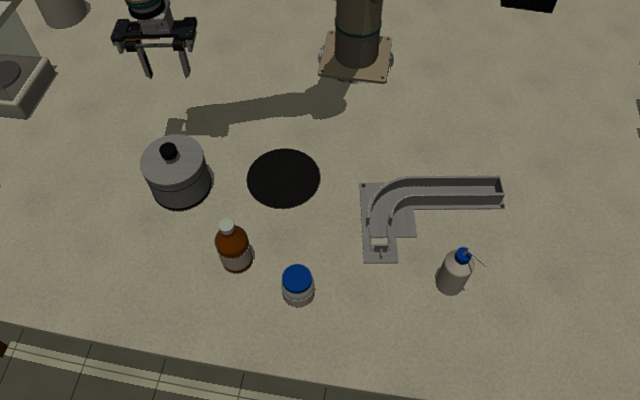

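The picture shows the lid on the jar, with its knob at (168,151), the rack empty and the bottles untouched. The lid sits level at the same height as at the start and within 1.5 mm of centre.

```bash
python3 -c "
from h import *
print(arm.hand_in())"
```

```text
the job is handed in; nothing more can be done
None
```

The job is handed in at about 50 s of the 210 s, with no verdict returned. Both balls were let go inside the jar's mouth (the cameras could not see inside to confirm). The lid sits level and fully home, about 1.5 mm off centre, and the jar and bottles did not move.

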